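# Put away the washed tube-rotator parts: hang the wheel, clip in the plate

## Robot

A 6-joint arm with a two-finger parallel gripper is mounted at the origin on the work surface. World frame = base frame: x ahead of the robot, y to its left, z up, the work surface at z = 0. Lengths are in mm, angles in rad, forces in N, time in s.
With the tool pointing down it reaches from about 275 to 1000 mm from the base axis. Payload 8.4 kg.
Tool frame: the origin (TCP) lies on the centre line of the jaws, within the pads' length; the fingertips stand 22 mm ahead of it and the grasp point (between the pads) lies 3 mm ahead of it; z points along the fingers, x is the direction in which the jaws open and shut, and the axes are right-handed (so a half turn about z gives the same grasp; the last joint's range is limited). The gripper opens to 85 mm and grips with 20 to 120 N. Pads are 22 mm wide; open, the fingers measure 114 mm over their backs; the gripper's body (76 mm by 85 mm) begins 54 mm behind the grasp point. The pads swing forward as they close: fully open they stand 13 mm farther back than shut.
Start: joints at [1.154, 0.353, 1.633, -0, 1.155, -0.002], TCP at [251.878, 572.001, 253.281] pointing down, gripper open.
Joint ranges: [-2.63, 2.63], [-0.92, 2.1], [0.06, 2.66], [-1.3, 4.44], [0, 2.69], [-3.02, 3.02]. Speed limits (rad/s): [2.22, 2.22, 2.79, 3.14, 3.14, 3.14].

## Interface

Orientations are given as [roll, pitch, yaw] about the fixed x, y, z axes, in that order (R = Rz(yaw) Ry(pitch) Rx(roll)).
In Python, from rig import status, viewer, job gives the robot as it stands.
- The arm moves only by the tool send_rows, never from a script. Its argument "plan" is a list of rows, each a list of 3 entries, a list of its own where there are three numbers: the shift along the tool's x, y, z in m, then the turn, a rotation vector about the tool's x, y, z in rad, then the opening, from -1 (shut) to 1 (fully open). In form: [[[x, y, z], [rx, ry, rz], jaw], ...]. A call has exactly 5 rows; each row is the pose to reach, as a shift and turn from the pose measured when the call began, along the tool's axes at that moment; what a row does not reach only later rows make up. A row lasts 1/12 s, in which the tool goes at most 41.7 mm and 7.16 degrees, less where a joint would pass 70% of its speed; a pose out of reach is approached as far as the arm can. A call with a gripper value outside its range is refused whole. The fingers move at their own pace and stop on an object; "squeeze" is the grip in N (left out, the last holds). Time passes only in rows, so rows that repeat a pose let the fingers close, or fill a call up. It gives the time, the measured TCP pose, the force and the opening at its end, in the units of the state.
- status.sense(): the state, without advancing time (a new reading comes with each control period).
- viewer.grab_frame(name): name is "scene" or "top" or "wrist"; returns the picture (420x560x3 uint8, red, green, blue); there is no depth.
- viewer.camera_params(name): a dict with "intrinsics" (3x3 intrinsics, pixels), "xyz" and "orientation" of the camera in the world. Camera axes: x right, y down, z forward; pixel columns grow to the right and rows downward; lengths in mm; the calibration is good to about 2 mm. A picture is of the moment at which its call begins: read the wrist's pose just before it. camera_params takes no time and is no camera call; for the wrist camera it gives the pose at the moment of the call.
- job.sign_off(): hands the job in, once; it reports no verdict.
Trained networks look in the newest picture that a camera, given by its name, has taken for a name from the list of things; names that differ only in an ending like _2 or _b are one class to them, and where a whole thing is asked for, a point or a joint stands for the part that bears it (a point fixed in the world has none). Each returns a list of dicts, best first, with "p" (0 to 1); they miss things now and then, are a little off and sometimes report something else, mostly with a low value. They report only what shows in the picture. A call takes as long as a camera call. They do not tell look-alikes from the thing itself.
- viewer.cut_out(label, camera): "mask" (420x560 bool, what is visible of it) and "extent" ([left, top, width, height] in pixels, round what is visible of it).
The state is a dict: "clock": time; "qpos": joint angles; "qvel": joint speeds; "joint_efforts": joint torques, N m; "eef_pos": TCP position; "tcp_rot": TCP orientation; "contact_force": force on the tool from outside, world axes, zero at the start; "wrist_torque": the same for the moment, N m; "opening": opening from 0.0 (shut) to 1.0 (fully open).
Only numpy, scipy, OpenCV 4.12 (cv2) and the standard library are available. Lean on these libraries where they do the work, as an engineer would, in place of code of your own. Each camera call takes 0.05 s, during which the arm holds its last target.

## Task

Put the two washed tube-rotator parts away from the drying rack: hang the spoked wheel on the high J-hook by its rim, so that it hangs freely upright, and slide the plate with the two side ears down into the spring-clip slots of the bracket until it is fully home and upright. Leave the plain ring, the plate without ears and everything else on the bench standing where it is.

Things in the scene. Friction and masses are not known exactly. Their poses are not given: they have to be found in the camera images.
- rack: White drying rack: base 215 x 190 mm, its top face 12 mm above the bench, origin on the bench under its middle. Things stand on edge on that face in four slots at x = -75, -25, 25, 75 mm, each running along y between two closed wire hoops (16 mm apart, 134 mm wide, 88 mm high), so a thing may lean by up to 5 degrees. Which thing stands in which slot varies.
- wheel: White spoked tube-rotator wheel on edge in a rack slot, diameter 180 mm, 0.15 to 0.27 kg. Flat-sided rim 14 mm thick (along x) and 28 mm deep (inner radius 62 mm), with grey dots. Origin at the rim's lowest point, mid thickness; x is the axle (normal to the wheel's plane), z points through the centre to 12 o'clock. Same either way round.
- wheel_centre (a point): Centre of the wheel's grey hub (radius 16 mm, 18 mm thick), 90 mm along the wheel's z from its origin; axes as the wheel's. Three spokes 12 mm wide, at 6 o'clock and 60 degrees either side of 12 o'clock: under the rim at 12 o'clock it is open, 46 mm from hub to rim.
- plate: Perforated aluminium plate on edge in a rack slot: 10 mm thick (x), 100 wide (y), 130 tall (z), 0.15 to 0.27 kg. Two ears stick out 14 mm from its left and right edges (128 mm over both), 10 mm thick, from 30 to 65 mm above the lower edge, undersides round. Origin at the middle of the lower edge; same either way round.
- hookstand: Fixed stand: grey base (130 x 150 mm), steel post (16 mm thick, 251 mm high) and at its top one J-hook of 8 mm round bar that runs from the post along the stand's -x, is level (top face 245 mm above the bench) from 40 to 75 mm from the post, then rises to an upturned tip. Origin on the bench under the post.
- hook_seat (a point): Where the rim is to hang: the top of the hook's bar in the middle of its level stretch, 55 mm from the post and 245 mm above the bench. Axes as the stand's: x along the hook from the tip towards the post, z up.
- hook_tip (a point): Top of the hook's upturned tip: 57 mm from hook_seat along -x and 21 mm higher; the bar is nowhere higher.
- bracket: Fixed bracket: grey base 75 x 170 mm, two steel uprights 124 mm apart along y, each with a slot open at the top and towards the other upright. Slots 13 mm wide in x, outer walls 134 mm apart in y; floors 50 mm, straight walls to 90 mm and flared mouths (about 8 mm) to 102 mm above the bench. Origin on the bench under its middle; x is normal to the seated plate.
- bracket_seat (a point): Where the seated plate's origin comes to lie: 20 mm above the bench, mid-way in y, 1.5 mm to the -x side of the bracket's origin; axes as the bracket's. The ears then rest on the slot floors. In each slot a sprung clip bulges from the +x wall 64 mm above the bench and pushes the ear to the -x wall; pushing past both takes about 6 to 12 N, so the plate does not drop home by itself.
- ring: Bystander: plain white ring without hub or spokes, outer diameter 140 mm, 14 mm thick, standing in a rack slot. Origin at its lowest point.
- blank: Bystander: perforated aluminium plate without ears, 10 x 100 x 120 mm, standing in a rack slot. Origin at the middle of its lower edge.
- bottle: Bystander: amber bottle, 68 mm wide, 150 mm high. Origin under its middle.
- beaker: Bystander: glass beaker, 70 mm wide, 85 mm high. Origin under its middle.
- tipbox: Bystander: blue box with clear lid, 87 x 122 x 61 mm. Origin under its middle.
- tubeblock: Bystander: grey tube block, 90 x 110 x 57 mm. Origin under its middle.
- jar: Bystander: small white jar, 56 mm wide, 70 mm high. Origin under its middle.
Not all that is in view belongs to the job. Leave any green or red look-alike of the bracket alone.

How it is judged (in metres and radians):
At the end, for the whole second after the job is handed in: Wheel still on the hook: centre 52-72 mm below hook_seat, within 35 mm along and 25 mm across the hook, axle within 15 deg of level. Plate at rest: origin within 3 mm in height, 5 mm in x, 6 mm in y of bracket_seat, upright within 3.4 deg, aligned within 4.5 deg (z of wheel_centre in the frame of hook_seat between -0.072 and -0.052 m and x of wheel_centre in the frame of hook_seat between -0.035 and 0.035 m and y of wheel_centre in the frame of hook_seat between -0.025 and 0.025 m and angle between wheel's own x axis and vertical between 1.3 and 1.84 rad and contact force between wheel and hookstand above 0.5 N and linear speed of wheel below 0.03 m/s and angular speed of wheel below 0.3 rad/s and z of plate in the frame of bracket_seat between -0.003 and 0.003 m and x of plate in the frame of bracket_seat between -0.005 and 0.005 m and y of plate in the frame of bracket_seat between -0.006 and 0.006 m and angle between plate's own z axis and vertical below 0.06 rad and angle between the x axis of plate and the x axis of bracket, either way round below 0.08 rad and linear speed of plate below 0.02 m/s); the robot touches nothing.
It fails at once if the ring or the plate without ears was moved more than 30 mm (distance of any of ring, blank from where it was at the start of the episode above 0.03 m).
It fails at once if another thing on the bench was moved more than 30 mm (distance of any of bottle, beaker, tipbox, tubeblock, jar from where it was at the start of the episode above 0.03 m).
It also fails if it takes over 67 s, if anything falls off the work surface, if the arm or the gripper's body presses on something with over 40 N, if the wrist force passes 120 N, or if a joint passes its speed limit or range.

## Working session

There is one attempt and no reset: what is moved stays moved. The work goes in short steps, Python scripts to look and compute and a tool call to move; the robot and the scene stay as the last step left them, time stands still between calls to the robot, and variables do not carry over. Pictures are saved under pics/ and viewed, and the job is handed in when it is done.

Besides the shell and the picture viewer there is one more tool, called after "Request:" by a JSON object that holds its "api" and its "payload". send_rows: Moves the arm, as the interface text tells. Its arguments: {"type":"object","properties":{"plan":{"type":"array"},"squeeze":{"type":"number"}},"required":["plan"]}

```bash
mkdir -p pics; ls; python3 - <<'E'
from rig import status, viewer, job
import cv2
print(status.sense())
for n in ("scene","top","wrist"):
    im=viewer.grab_frame(n); cv2.imwrite(f"pics/{n}0.png",im[:,:,::-1]); print(n,viewer.camera_params(n))
E
```

```text
pics
{'clock': 0.0, 'qpos': array([ 1.15358649e+00,  3.53643641e-01,  1.63415000e+00,  1.24990325e-05,
        1.15519633e+00, -2.41213993e-03]), 'qvel': array([-5.71978665e-04, -1.41656906e-03,  7.57301552e-06,  5.99634707e-05,
        4.07381830e-04, -1.47107723e-03]), 'joint_efforts': array([-2.71899160e-03, -6.05241323e+01, -3.42074955e+01, -8.85878148e-05,
        9.03690961e-03, -1.09609380e-05]), 'eef_pos': array([251.69787536, 571.58261799, 252.55768677]), 'tcp_rot': array([-3.14157786e+00,  1.39728361e-03,  1.15599359e+00]), 'contact_force': array([ 0.16401104, -0.44035071,  0.29454704]), 'wrist_torque': array([0.0072557 , 0.00332363, 0.00365836]), 'opening': 0.9994890964687092}
scene {'intrinsics': array([[458.23301329,   0.        , 284.5689151 ],
       [  0.        , 458.23301329, 213.47272031],
       [  0.        ,   0.        ,   1.        ]]), 'xyz': array([ 803.75806694, -446.42188706, 1115.72775566]), 'orientation': array([-2.56506225,  0.00932472,  0.59437271])}
top {'intrinsics': array([[389.7842015 ,   0.        , 282.14677702],
       [  0.        , 389.7842015 , 208.3547904 ],
       [  0.        ,   0.        ,   1.        ]]), 'xyz': array([ 252.53638436,   76.32190981, 1172.39710384]), 'orientation': array([-2.91722317, -0.00326294, -1.58012745])}
wrist {'intrinsics': array([[345.91479631,   0.        , 279.77103161],
       [  0.        , 345.91479631, 209.10515248],
       [  0.        ,   0.        ,   1.        ]]), 'xyz': array([188.78530551, 600.84885492, 373.36394352]), 'orientation': array([2.86029854e+00, 2.48896299e-03, 1.15575802e+00])}
```

View pics/scene0.png

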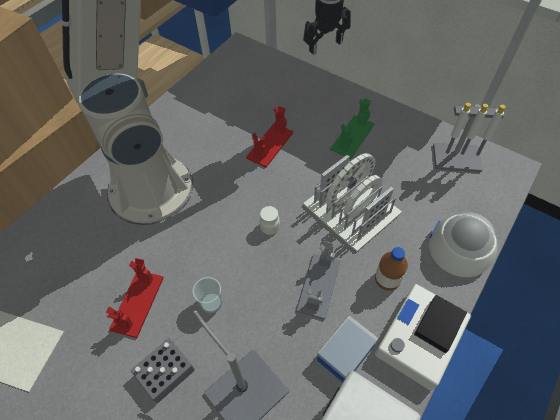

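View pics/top0.png

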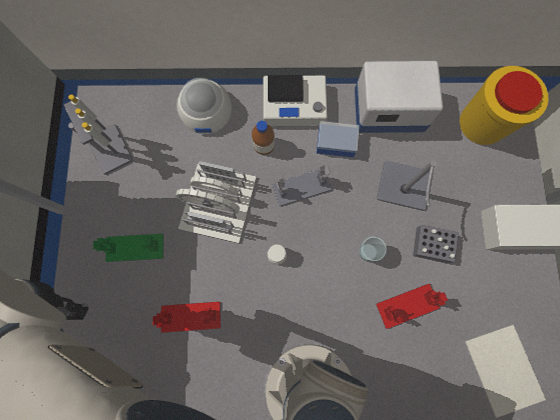

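View pics/wrist0.png

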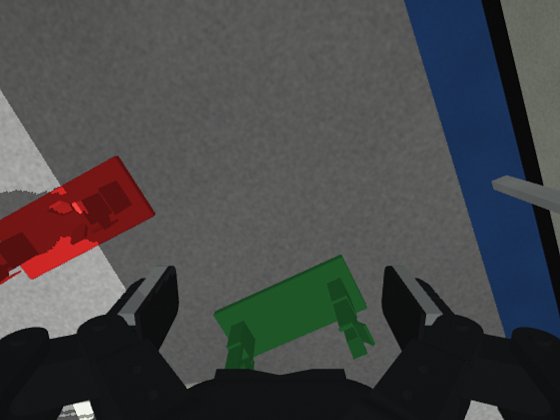

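```bash
cat > h.py <<'E'
import numpy as np, cv2
from scipy.spatial.transform import Rotation as R
from rig import status, viewer, job
def cam(n):
    c=viewer.camera_params(n); return c['intrinsics'],c['xyz'],R.from_euler('xyz',c['orientation']).as_matrix()
def proj(c,P):
    K,t,M=c; p=(np.atleast_2d(P)-t)@M; q=p@K.T; return q[:,:2]/q[:,2:]
def ray(c,uv,z):
    K,t,M=c; d=M@np.linalg.inv(K)@np.array([uv[0],uv[1],1.]); return t+d*(z-t[2])/d[2]
def grab(n,f):
    c=cam(n); im=viewer.grab_frame(n)[:,:,::-1].copy(); cv2.imwrite(f,im); return c,im
def crop(im,x0,y0,w,h,s,f):
    cv2.imwrite(f,cv2.resize(im[y0:y0+h,x0:x0+w],None,fx=s,fy=s,interpolation=cv2.INTER_CUBIC))
E
python3 - <<'E'
from h import *
import pickle
D={}
for n in("top","scene"):
    c,im=grab(n,f"pics/{n}1.png"); D[n]=(c,im)
    for l in("rack","wheel","plate","hookstand","bracket","ring","blank"):
        r=viewer.cut_out(l,n); D[n,l]=r
        print(n,l,[(round(x['p'],2),np.round(x['extent']).tolist()) for x in r])
pickle.dump(D,open('D.pkl','wb'))
crop(D['top'][1],165,145,110,110,7,'pics/c1.png')
crop(D['scene'][1],290,140,120,110,6.5,'pics/c2.png')
crop(D['top'][1],260,150,190,80,4,'pics/c3.png')
crop(D['scene'][1],190,240,160,180,3.3,'pics/c4.png')
print(status.sense()['clock'])
E
```

```text
top rack [(0.91, [179.0, 168.0, 77.0, 79.0]), (0.19, [176.0, 188.0, 64.0, 27.0])]
top wheel [(0.87, [178.0, 188.0, 65.0, 24.0])]
top plate [(0.75, [191.0, 212.0, 44.0, 12.0]), (0.31, [174.0, 190.0, 64.0, 25.0])]
top hookstand [(0.69, [379.0, 157.0, 56.0, 57.0])]
top bracket [(0.91, [374.0, 283.0, 80.0, 42.0]), (0.86, [152.0, 302.0, 70.0, 31.0]), (0.55, [94.0, 237.0, 70.0, 24.0]), (0.35, [377.0, 163.0, 58.0, 48.0])]
top ring [(0.7, [188.0, 176.0, 48.0, 21.0])]
top blank [(0.83, [200.0, 158.0, 40.0, 26.0]), (0.67, [412.0, 225.0, 43.0, 38.0])]
scene rack [(0.62, [304.0, 170.0, 97.0, 80.0])]
scene wheel [(0.59, [325.0, 156.0, 48.0, 51.0])]
scene plate [(0.63, [315.0, 153.0, 33.0, 47.0])]
scene hookstand [(0.79, [196.0, 314.0, 89.0, 106.0])]
scene bracket [(0.93, [246.0, 104.0, 47.0, 66.0]), (0.89, [328.0, 99.0, 46.0, 59.0]), (0.8, [297.0, 241.0, 44.0, 77.0]), (0.61, [111.0, 259.0, 51.0, 81.0]), (0.38, [135.0, 342.0, 58.0, 61.0])]
scene ring [(0.96, [343.0, 174.0, 41.0, 46.0])]
scene blank [(0.83, [361.0, 189.0, 32.0, 40.0])]
0.95
```

View pics/c1.png

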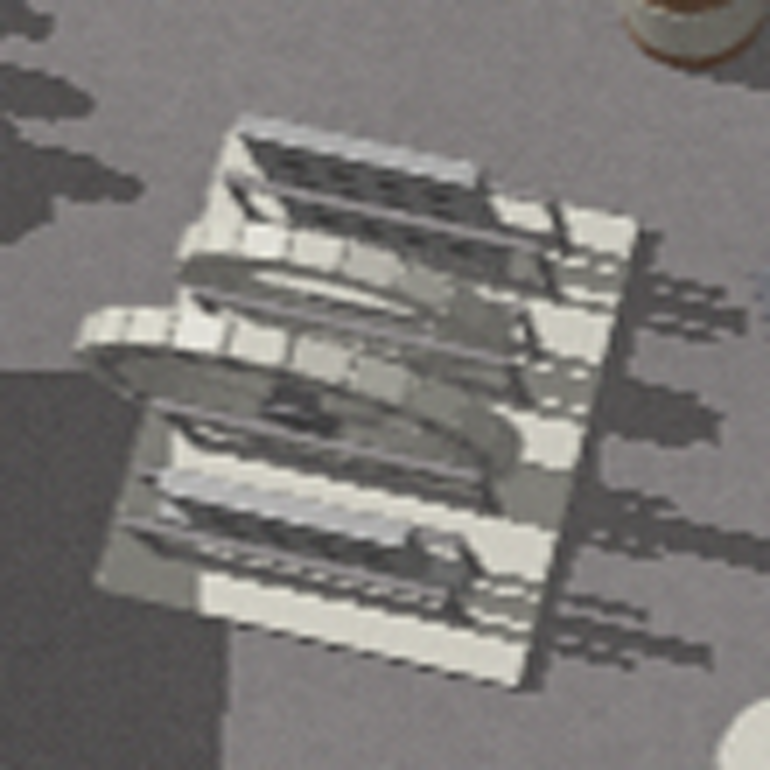

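View pics/c2.png

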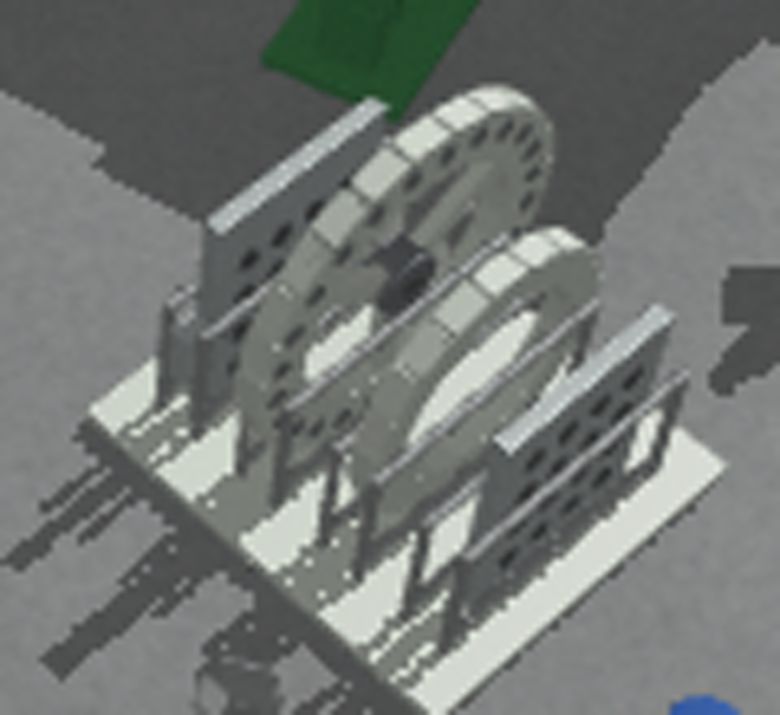

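View pics/c3.png

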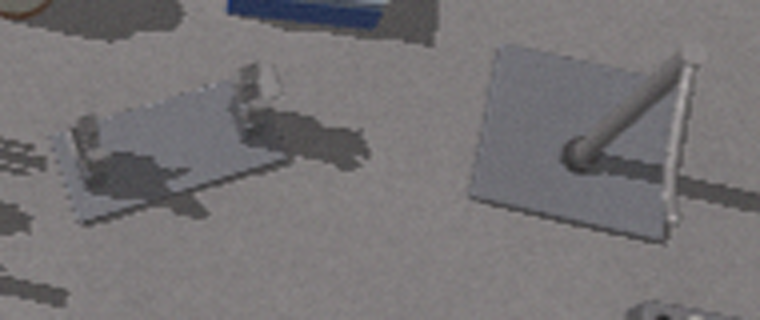

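View pics/c4.png

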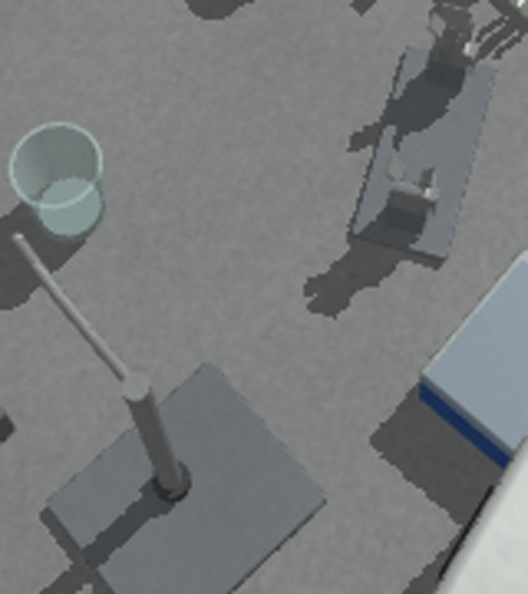

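```bash
cat >> h.py <<'E'
def tri(obs):
    A=[];b=[]
    for c,uv in obs:
        K,t,M=c; d=M@np.linalg.inv(K)@np.array([uv[0],uv[1],1.]); d/=np.linalg.norm(d)
        P=np.eye(3)-np.outer(d,d); A.append(P); b.append(P@t)
    A=np.vstack(A); b=np.hstack(b); x=np.linalg.lstsq(A,b,rcond=None)[0]
    return x, np.linalg.norm(A@x-b)
E
python3 - <<'E'
from h import *
np.set_printoptions(precision=1,suppress=True)
t,s=cam('top'),cam('scene')
print('rack',[ray(t,p,12) for p in[(255.7,176.1),(239.3,243.3),(178.9,227.9),(199.3,162.1)]])
print('rack s',[ray(s,p,12) for p in[(303.5,203.4),(401.8,211.5)]])
f=lambda u,v:(u/4+260,v/4+150); g=lambda u,v:(u/3.3+190,v/3.3+240)
print('post',tri([(t,f(690,55)),(s,g(137,388))]),ray(t,f(690,55),251))
print('tip',tri([(t,f(673,222)),(s,g(17,238))]),ray(t,f(673,222),266))
print('postfoot',ray(t,f(578,155),0),ray(s,g(172,490),0))
print('bracket',[ray(t,f(*p),8) for p in[(85,223),(293,160),(52,135)]])
print('bracket s',[ray(s,g(*p),8) for p in[(350,235),(445,260),(495,65),(408,48)]])
k=lambda u,v:(u/7+165,v/7+145)
print('platetop', ray(t,k(160,478),142),ray(t,k(415,535),142))
print('wheeltop', ray(t,k(275,330),192))
E
```

```text
rack [array([621. , 151.4,  12. ]), array([411.2, 199.2,  12. ]), array([459.5, 382.1,  12. ]), array([668.3, 328.5,  12. ])]
rack s [array([419.6, 202. ,  12. ]), array([669.7, 335. ,  12. ])]
post (array([ 576.9, -306.4,  244. ]), np.float64(1.8972769600079997)) [ 573.6 -304.5  251. ]
tip (array([ 466.6, -279.2,  258.5]), np.float64(3.315419022728105)) [ 463.4 -278.1  266. ]
postfoot [ 579.6 -312.8    0. ] [ 578.8 -308.8    0. ]
bracket [array([526.4,  72.7,   8. ]), array([575.2, -88.9,   8. ]), array([596.9,  97.7,   8. ])]
bracket s [array([581.3, -83.8,   8. ]), array([652.2, -60.3,   8. ]), array([599.9, 104.2,   8. ]), array([532.4,  78. ,   8. ])]
platetop [476.2 325.6 142. ] [452.9 226.7 142. ]
wheeltop [521.3 273.3 192. ]
```

```bash
cat >> h.py <<'E'
np.set_printoptions(precision=4,suppress=True)
def pose(): 
    s=status.sense(); return s['eef_pos'],R.from_euler('xyz',s['tcp_rot']).as_matrix(),s
def go(p,yaw=None,rot=None):
    t,M,s=pose()
    G=rot if rot is not None else R.from_euler('xyz',[np.pi,0,yaw]).as_matrix()
    d=M.T@(np.array(p)-t)/1000; r=R.from_matrix(M.T@G).as_rotvec()
    print('shift',np.round(d,4),'rot',np.round(r,4),'|d|mm',round(np.linalg.norm(d)*1000,1),'deg',round(np.degrees(np.linalg.norm(r)),1),'t',round(s['clock'],2))
# camera in tool frame
def camrel():
    t,M,s=pose(); K,c,C=cam('wrist'); return M.T@(c-t), M.T@C
E
python3 - <<'E'
from h import *
o,C=camrel(); print(o,C)
for p in[(520,200,300),(500,300,330)]:
    M=R.from_euler('xyz',[np.pi,0,-.23]).as_matrix()
    K=cam('wrist')[0]; c=(K,np.array(p)+M@o,M@C)
    print(c[1],proj(c,[[621,151,12],[411,199,12],[459,382,12],[668,328,12],[516,272,192],[465,276,142]]))
go((500,300,330),-.23)
E
```

```text
[   1.1779  -69.3534 -120.6242] [[ 1.      0.0001 -0.0015]
 [ 0.0003  0.9607  0.2776]
 [ 0.0015 -0.2776  0.9607]]
[536.9579 267.2585 420.6242] [[369.8295 190.0328]
 [191.9153 190.9421]
 [184.0146  16.9196]
 [387.3178  21.9502]
 [246.469  109.4286]
 [187.9711 119.7095]]
[516.9579 367.2585 450.6242] [[390.4129 251.3456]
 [232.9498 252.0679]
 [231.1876 108.194 ]
 [408.1207 112.3483]
 [306.4985 231.2116]
 [248.5321 220.9037]]
shift [-0.149   0.3367 -0.0767] rot [-0.     -0.0001  1.386 ] |d|mm 376.1 deg 79.4 t 0.95
```

Request:
{"api": "send_rows", "payload": {"plan": [[[-0.02,0.04,-0.01],[0,0,0.12],0.5],[[-0.04,0.08,-0.02],[0,0,0.24],0.5],[[-0.05,0.12,-0.03],[0,0,0.36],0.5],[[-0.07,0.16,-0.04],[0,0,0.48],0.5],[[-0.09,0.19,-0.05],[0,0,0.6],0.5]]}}

```text
clock: 1.37
eef_pos: [386.1, 418.7, 301.4]
tcp_rot: [3.142, -0.0, 0.55]
contact_force: [0.3, 0.4, -0.2]
opening: 0.75
```

```bash
python3 -c "
from h import *
go((500,300,330),-.23)"
```

```text
shift [ 0.035   0.1607 -0.0286] rot [-0.0001 -0.0005  0.7804] |d|mm 166.9 deg 44.7 t 1.37
```

Request:
{"api": "send_rows", "payload": {"plan": [[[0.007,0.035,-0.006],[0,0,0.124],0.4],[[0.014,0.07,-0.012],[0,0,0.248],0.4],[[0.021,0.1,-0.018],[0,0,0.37],0.4],[[0.028,0.13,-0.024],[0,0,0.496],0.4],[[0.035,0.16,-0.029],[0,0,0.62],0.4]]}}

```text
clock: 1.78
eef_pos: [500.6, 299.3, 331.2]
tcp_rot: [-3.141, -0.001, -0.075]
contact_force: [0.9, -0.3, 0.2]
opening: 0.698
```

Request:
{"api": "send_rows", "payload": {"plan": [[[0,0,0],[0,0,0.12],0.4],[[0,0,0],[0,0,0.16],0.4],[[0,0,0],[0,0,0.16],0.4],[[0,0,0],[0,0,0.16],0.4],[[0,0,0],[0,0,0.16],0.4]]}}

```text
clock: 2.2
eef_pos: [500.4, 299.5, 331.0]
tcp_rot: [-3.141, -0.001, -0.233]
contact_force: [0.3, -0.2, 0.7]
opening: 0.698
```

```bash
python3 - <<'E'
from h import *
import pickle
c,im=grab('wrist','pics/w1.png'); pickle.dump((c,im),open('w1.pkl','wb'))
print(pose()[0],pose()[2]['tcp_rot'],pose()[2]['clock'],pose()[2]['opening'])
for l in('wheel','plate','rack'):
    print(l,[(round(x['p'],2),x['extent']) for x in viewer.cut_out(l,'wrist')])
cv2.imwrite('pics/w1b.png',cv2.resize(im,None,fx=1.42,fy=1.42,interpolation=cv2.INTER_CUBIC))
E
```

```text
[500.3593 299.5457 331.0522] [-3.1409 -0.0007 -0.2334] 2.25 0.6983643367405046
wheel [(0.86, [291.6, 101.4, 26.4, 182.1])]
plate [(0.61, [241.2, 136.9, 22.9, 129.2])]
rack [(0.97, [235.5, 104.2, 172.4, 150.1])]
```

View pics/w1b.png

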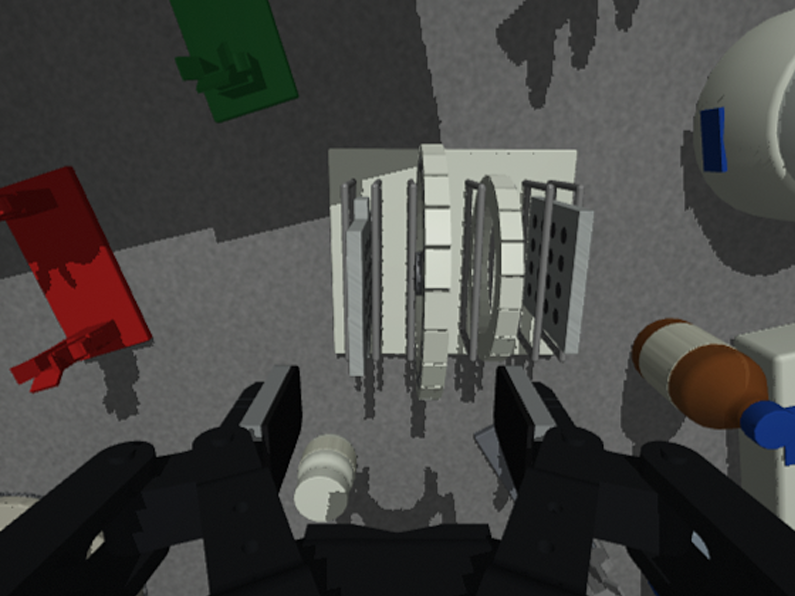

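```bash
python3 - <<'E'
from h import *
import pickle
c,im=pickle.load(open('w1.pkl','rb'))
crop(im,228,98,190,186,4,'pics/w1c.png')
E
```

```text
(no output)
```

View pics/w1c.png

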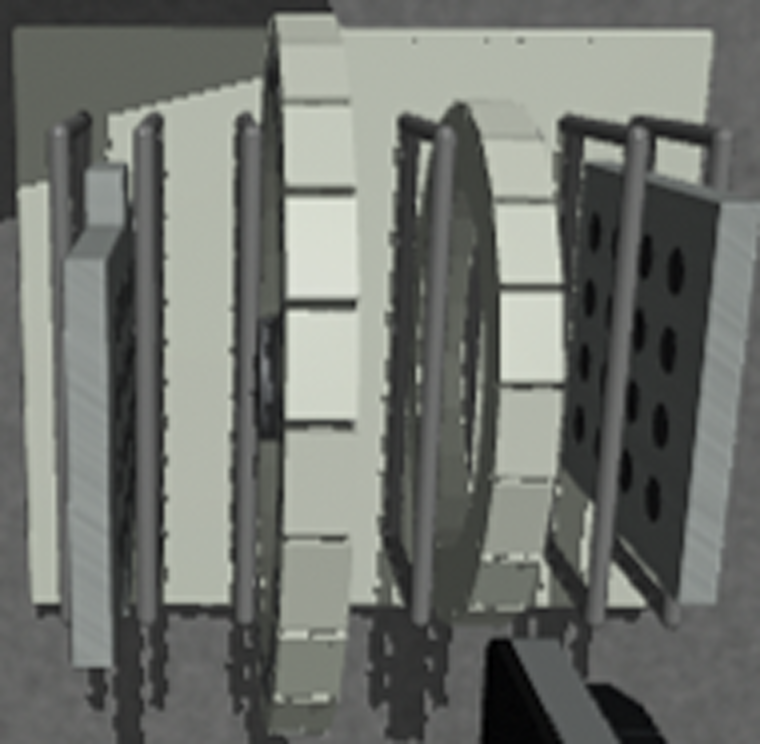

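```bash
cat > fit1.py <<'E'
from h import *
import pickle
from scipy.optimize import least_squares
c,im=pickle.load(open('w1.pkl','rb'))
U=lambda L:np.array(L,float)/4+np.array([228,98])
Rp=lambda yaw,l:R.from_euler('xyz',[0,l,yaw]).as_matrix()
# rack
C=np.array([[-107.5,95,12],[107.5,95,12],[-107.5,-95,12],[107.5,-95,12]])
ob=U([(12,28),(712,30),(33,604),(690,604)])
f=lambda p:(proj(c,C@Rp(p[2],0).T+[p[0],p[1],0])-ob).ravel()
r=least_squares(f,[540,266,-.23]);print('rack',r.x,r.fun)
rk=r.x
for n in(-75,-25,25,75): print(n,Rp(rk[2],0)@[n,0,0]+[rk[0],rk[1],0])
# wheel
a=np.linspace(0,2*np.pi,720)
circ=lambda s:np.c_[np.full(720,s*7.),90*np.sin(a),90-90*np.cos(a)]
Ro=U([(350,100),(355,190),(358,300),(355,425),(350,537),(345,635)])
L=U([(283,100),(286,190),(287,300),(285,425),(282,540),(277,635)])
def fw(p):
    M=Rp(p[2],p[3]); o=[p[0],p[1],12]
    qr=proj(c,circ(1)@M.T+o); ql=proj(c,circ(-1)@M.T+o)
    e=[]
    for q,ob in((qr,Ro),(ql,L)):
        top=q[(circ(1)[:,2]>60)]
        e+= [np.interp(v,*(lambda t:(t[np.argsort(t[:,1]),1],t[np.argsort(t[:,1]),0]))(top))-u for u,v in ob]
    allq=np.vstack([qr,ql]); e+=[allq[:,1].min()-(98+13/4),allq[:,1].max()-(98+735/4)]
    return e
r=least_squares(fw,[516,272,-.23,0],x_scale=[10,10,.1,.1]);print('wheel',r.x,r.fun)
M=Rp(*r.x[2:]);print('top',M@[0,0,180]+[r.x[0],r.x[1],12],'lean deg',np.degrees(r.x[3]))
C2=np.array([[-5,50,130],[5,50,130],[5,-50,130],[-5,-50,130]]); ob2=U([(66,258),(108,258),(110,667),(73,667)])
f=lambda p:(proj(c,C2@Rp(p[2],p[3]).T+[p[0],p[1],12])-ob2).ravel()
r=least_squares(f,[467,283,-.23,0],x_scale=[10,10,.1,.1]);print('plate',r.x,r.fun)
M=Rp(*r.x[2:]);print('top',M@[0,0,130]+[r.x[0],r.x[1],12],'lean deg',np.degrees(r.x[3]))
E
python3 fit1.py
```

```text
rack [545.8523 269.4437  -0.221 ] [ 0.3893  0.8382  2.0703 -1.9556  2.2549  1.4624 -5.0201 -0.3818]
-75 [472.6766 285.8847   0.    ]
-25 [521.4604 274.924    0.    ]
25 [570.2443 263.9633   0.    ]
75 [619.0281 253.0026   0.    ]
wheel [524.7135 281.4229  -0.2315  -0.0244] [ 0.2025  0.012  -0.2606  0.3005  0.7416 -0.0414  0.0705 -0.339  -0.4872
 -0.1526  0.1888 -0.2483  0.3974 -0.7212]
top [520.4407 282.4303 191.9465] lean deg -1.397493225666249
plate [473.3801 280.2187  -0.2463  -0.0339] [-0.316  -0.0016  0.2913  0.1971  0.4856  0.0218 -0.4594 -0.2466]
top [469.102  281.2944 141.9251] lean deg -1.944603687133409
```

```bash
python3 -c "
from h import *
go((520.4,282.4,195),-.2315)"
```

```text
shift [0.0233 0.0122 0.1361] rot [-0.0008 -0.0008 -0.0026] |d|mm 138.7 deg 0.2 t 2.4
```

Request:
{"api": "send_rows", "payload": {"plan": [[[0.023,0.012,0.02],[0,0,0],0.1],[[0.023,0.012,0.05],[0,0,0],0.1],[[0.023,0.012,0.08],[0,0,0],0.1],[[0.023,0.012,0.1],[0,0,0],0.1],[[0.023,0.012,0.1],[0,0,0],0.1]]}}

```text
clock: 2.82
eef_pos: [517.7, 281.5, 226.7]
tcp_rot: [3.137, 0.005, -0.234]
contact_force: [-1.1, 0.1, -0.2]
opening: 0.55
```

```bash
python3 - <<'E'
from h import *
go((520.4,282.4,195),-.2315)
c,im=grab('wrist','pics/w2.png')
E
```

```text
shift [ 0.0025 -0.0017  0.0317] rot [ 0.0041  0.0046 -0.002 ] |d|mm 31.8 deg 0.4 t 2.82
```

View pics/w2.png

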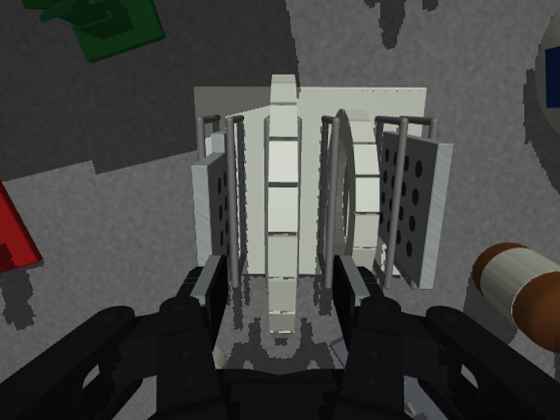

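Request:
{"api": "send_rows", "payload": {"plan": [[[0.002,-0.002,0.015],[0.004,0.004,0],0.1],[[0.002,-0.002,0.03],[0.004,0.004,0],0.1],[[0.002,-0.002,0.032],[0.004,0.004,0],0.1],[[0.002,-0.002,0.032],[0.004,0.004,0],-0.4],[[0.002,-0.002,0.032],[0.004,0.004,0],-1]], "squeeze": 70}}

```text
clock: 3.28
eef_pos: [521.8, 284.1, 198.9]
tcp_rot: [-3.138, -0.003, -0.233]
contact_force: [0.0, 0.4, 0.4]
opening: 0.273
```

Request:
{"api": "send_rows", "payload": {"plan": [[[0,0,0],[0,0,0],-1],[[0,0,0],[0,0,0],-1],[[0,0,0],[0,0,0],-1],[[0,0,0],[0,0,0],-1],[[0,0,0],[0,0,0],-1]]}}

```text
clock: 3.7
eef_pos: [522.2, 284.5, 200.1]
tcp_rot: [-3.137, -0.004, -0.233]
contact_force: [-2.0, 0.9, 6.4]
opening: 0.141
```

```bash
python3 - <<'E'
from h import *
p=pose();print(p[0],p[2]['tcp_rot'],p[2]['opening'],p[2]['contact_force'])
E
```

```text
[522.1754 284.5159 200.0934] [-3.1372 -0.0039 -0.2332] 0.14116840692257607 [-2.0191  0.8863  6.3863]
```

Request:
{"api": "send_rows", "payload": {"plan": [[[0,0,-0.015],[0,0,0],-1],[[0,0,-0.035],[0,0,0],-1],[[0,0,-0.06],[0,0,0],-1],[[0,0,-0.085],[0,0,0],-1],[[0,0,-0.11],[0,0,0],-1]]}}

```text
clock: 4.12
eef_pos: [521.6, 283.9, 311.1]
tcp_rot: [-3.137, -0.004, -0.233]
contact_force: [0.5, -0.4, -3.0]
opening: 0.14
```

```bash
python3 - <<'E'
from h import *
p=pose();print(p[0],p[2]['tcp_rot'],p[2]['opening'],p[2]['contact_force'])
go((422,-268,318),-.2335)
c,im=grab('scene','pics/s2.png')
c,im2=grab('wrist','pics/w3.png')
cv2.imwrite('pics/both.png',np.hstack([cv2.resize(im[60:260,240:440],(400,400),interpolation=cv2.INTER_CUBIC),im2[:400,80:480]]))
E
```

```text
[521.5911 283.8828 311.136 ] [-3.1375 -0.004  -0.2333] 0.13971145895645062 [ 0.4619 -0.4472 -2.9669]
shift [ 0.0307  0.5599 -0.009 ] rot [-0.0041 -0.004   0.0002] |d|mm 560.8 deg 0.3 t 4.12
```

View pics/both.png

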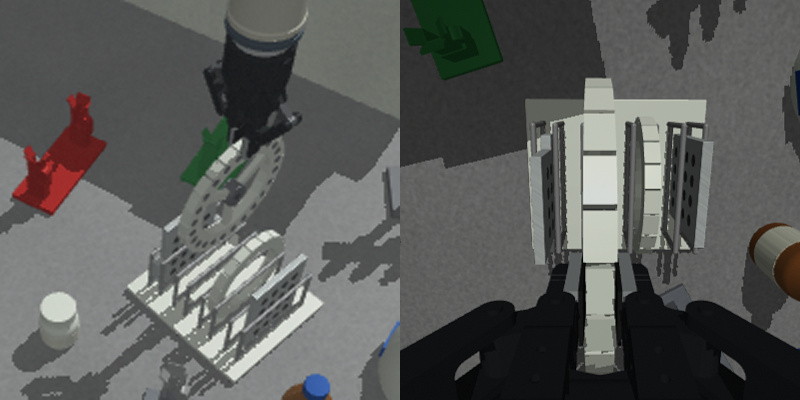

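Request:
{"api": "send_rows", "payload": {"plan": [[[0.002,0.02,-0.005],[0,0,0],-1],[[0.004,0.05,-0.01],[0,0,0],-1],[[0.006,0.08,-0.012],[0,0,0],-1],[[0.008,0.115,-0.012],[0,0,0],-1],[[0.01,0.15,-0.012],[0,0,0],-1]]}}

```text
clock: 4.63
eef_pos: [497.8, 135.4, 324.3]
tcp_rot: [-3.133, -0.009, -0.232]
contact_force: [-0.0, -0.9, -1.3]
opening: 0.138
```

Request:
{"api": "send_rows", "payload": {"plan": [[[0.002,0.037,0],[0,0,0],-1],[[0.004,0.074,0],[0,0,0],-1],[[0.006,0.11,0],[0,0,0],-1],[[0.008,0.147,0],[0,0,0],-1],[[0.01,0.18,0],[0,0,0],-1]]}}

```text
clock: 5.05
eef_pos: [464.8, -44.0, 321.8]
tcp_rot: [-3.134, -0.008, -0.232]
contact_force: [1.0, 0.4, -1.5]
opening: 0.14
```

```bash
python3 - <<'E'
from h import *
go((422,-268,318),-.2335)
E
```

```text
shift [0.0099 0.2279 0.0021] rot [-0.008  -0.0083  0.0012] |d|mm 228.1 deg 0.7 t 5.05
```

Request:
{"api": "send_rows", "payload": {"plan": [[[0.002,0.037,0],[0,0,0],-1],[[0.004,0.074,0],[0,0,0],-1],[[0.006,0.11,0],[0,0,0],-1],[[0.008,0.147,0],[-0.008,-0.008,0],-1],[[0.01,0.18,0],[-0.008,-0.008,0],-1]]}}

```text
clock: 5.47
eef_pos: [432.0, -223.4, 319.5]
tcp_rot: [3.141, 0.001, -0.233]
contact_force: [1.6, -0.4, -2.5]
opening: 0.143
```

Request:
{"api": "send_rows", "payload": {"plan": [[[0,0.02,0],[0,0,0],-1],[[0,0.035,0],[0,0,0],-1],[[0,0.046,0.001],[0,0,0],-1],[[0,0.046,0.001],[0,0,0],-1],[[0,0.046,0.001],[0,0,0],-1]]}}

```text
clock: 5.88
eef_pos: [421.1, -268.0, 317.8]
tcp_rot: [-3.141, 0.002, -0.234]
contact_force: [0.2, 0.3, -1.7]
opening: 0.141
```

```bash
python3 - <<'E'
from h import *
go((422,-268,318),-.2335)
p=pose();print(p[0],p[2]['tcp_rot'],p[2]['opening'],p[2]['contact_force'])
c,im=grab('scene','pics/s3.png')
c,im2=grab('wrist','pics/w4.png'); c,im3=grab('top','pics/t3.png')
cv2.imwrite('pics/b2.png',np.vstack([np.hstack([cv2.resize(im[220:420,90:340],(500,400),interpolation=cv2.INTER_CUBIC)]),]))
cv2.imwrite('pics/b3.png',cv2.resize(im3[130:290,300:500],None,fx=3.5,fy=3.5,interpolation=cv2.INTER_CUBIC))
E
```

```text
shift [ 0.0009 -0.0002 -0.0002] rot [-0.0001  0.0018 -0.0001] |d|mm 0.9 deg 0.1 t 5.88
[ 421.1025 -267.9802  317.7978] [-3.1415  0.0018 -0.2336] 0.14056442033741498 [ 0.248   0.2541 -1.7349]
```

View pics/b2.png

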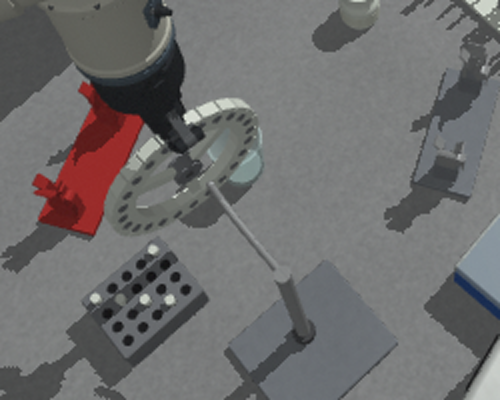

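View pics/w4.png

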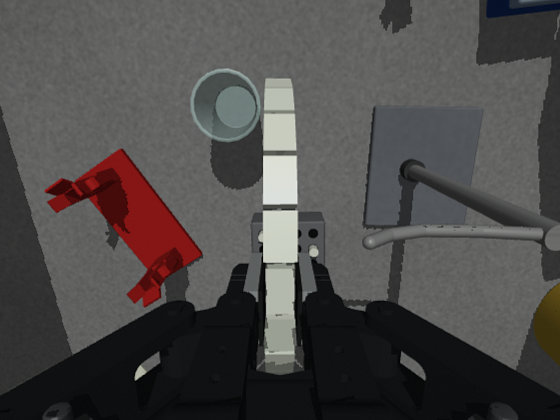

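View pics/b3.png

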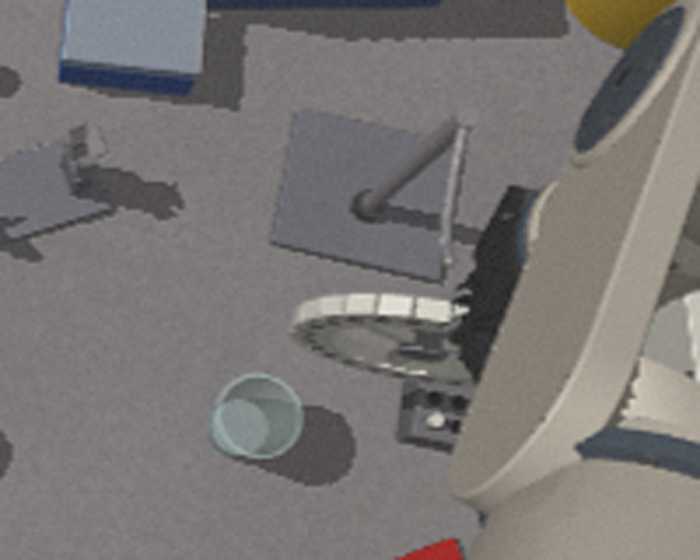

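```bash
python3 - <<'E'
from h import *
c=cam('wrist')
tip=ray(c,(371,243),264); post=ray(c,(552,237),247); a=ray(c,(430,231),243); b=ray(c,(525,233),243)
print(tip,post,a,b,np.linalg.norm((post-tip)[:2]))
d=post-tip; print(np.arctan2(d[1],d[0]), np.arctan2(*(b-a)[[1,0]]))
u=(b-a)[:2]/np.linalg.norm((b-a)[:2]); s=post[:2]-55*u; print('seat',s)
t,M,_=pose()
print('seat in tool',M.T@(np.r_[s,245]-t),'tip in tool',M.T@(tip-t))
# wheel extents: rim y centre
print(proj(c,t+np.array([M@[0,0,8]])[0]))
E
```

```text
[ 471.2047 -277.4609  264.    ] [ 579.0173 -305.9538  247.    ] [ 510.732 -287.47   243.   ] [ 566.1773 -301.8532  243.    ] 111.51412434711902
-0.2583743155646253 -0.25381928403011705
seat [ 525.7795 -292.1432]
seat in tool [107.2276   0.2593  73.2124] tip in tool [50.7183 -1.4947 54.2756]
[[276.6988 287.9996]]
```

Request:
{"api": "send_rows", "payload": {"plan": [[[0.005,0,0.004],[0,0,0.02],-1],[[0.022,0,0.005],[0,0,0.02],-1],[[0.042,0,0.005],[0,0,0.02],-1],[[0.062,0,0.005],[0,0,0.02],-1],[[0.08,0,0.005],[0,0,0.02],-1]]}}

```text
clock: 6.45
eef_pos: [501.1, -285.1, 313.0]
tcp_rot: [3.141, 0.001, -0.252]
contact_force: [-0.2, -0.2, -3.1]
opening: 0.142
```

Request:
{"api": "send_rows", "payload": {"plan": [[[0.015,0,0],[0,0,0],-1],[[0.026,0,0],[0,0,0],-1],[[0.026,0,0],[0,0,0],-1],[[0.026,0,0],[0,0,0],-1],[[0.026,0,0],[0,0,0],-1]]}}

```text
clock: 6.87
eef_pos: [525.7, -291.1, 312.7]
tcp_rot: [-3.142, 0.002, -0.252]
contact_force: [-0.8, 0.7, -2.5]
opening: 0.142
```

```bash
python3 - <<'E'
from h import *
go((525.8,-292.1,281),-.255)
p=pose();print(p[0],p[2]['tcp_rot'],p[2]['opening'],p[2]['contact_force'])
c,im=grab('scene','pics/s4.png')
c,im2=grab('wrist','pics/w5.png')
cv2.imwrite('pics/b4.png',np.hstack([cv2.resize(im[240:420,150:310],None,fx=2.33,fy=2.33,interpolation=cv2.INTER_CUBIC),im2[:419,120:520]]))
E
```

```text
shift [0.0004 0.001  0.0317] rot [-0.      0.0016  0.0034] |d|mm 31.7 deg 0.2 t 6.87
[ 525.6719 -291.0599  312.691 ] [-3.1416  0.0016 -0.2516] 0.1420930032360041 [-0.7942  0.6908 -2.4785]
```

View pics/b4.png

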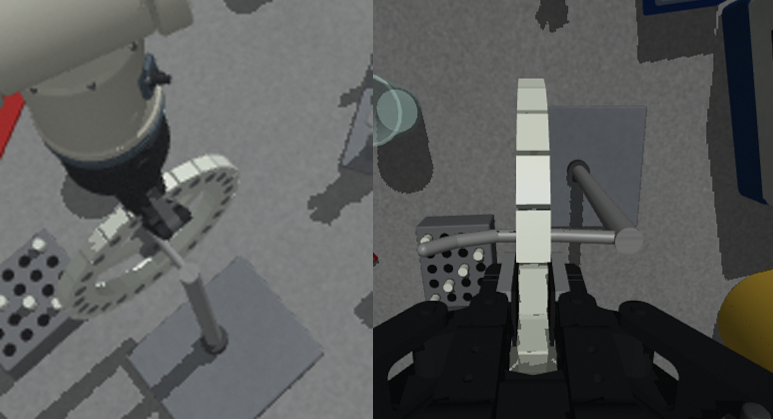

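Request:
{"api": "send_rows", "payload": {"plan": [[[0,0.001,0.006],[0,0,0],-1],[[0,0.001,0.014],[0,0,0],-1],[[0,0.001,0.021],[0,0,0],-1],[[0,0.001,0.026],[0,0,0],-1],[[0,0.001,0.027],[0,0,0],-1]]}}

```text
clock: 7.38
eef_pos: [524.6, -291.9, 284.4]
tcp_rot: [-3.141, 0.003, -0.252]
contact_force: [-1.3, 0.2, -2.7]
opening: 0.142
```

Request:
{"api": "send_rows", "payload": {"plan": [[[0,0,0.001],[0,0,0],-1],[[0,0,0.002],[0,0,0],-1],[[0,0,0.003],[0,0,0],-1],[[0,0,0.004],[0,0,0],-1],[[0,0,0.004],[0,0,0],-1]]}}

```text
clock: 7.8
eef_pos: [524.7, -292.0, 280.8]
tcp_rot: [-3.141, 0.003, -0.252]
contact_force: [-0.2, 0.4, -0.5]
opening: 0.142
```

Force drops from about −2.7 to −0.5: touching the bar. Release by opening partly.

Request:
{"api": "send_rows", "payload": {"plan": [[[0,0,0.001],[0,0,0],-0.5],[[0,0,0.001],[0,0,0],-0.45],[[0,0,0.001],[0,0,0],-0.4],[[0,0,0.001],[0,0,0],-0.4],[[0,0,0.001],[0,0,0],-0.4]]}}

```text
clock: 8.22
eef_pos: [524.8, -292.0, 279.9]
tcp_rot: [-3.141, 0.002, -0.252]
contact_force: [-0.6, 0.2, -0.3]
opening: 0.298
```

```bash
python3 - <<'E'
from h import *
p=pose();print(p[0],p[2]['tcp_rot'],p[2]['opening'],p[2]['contact_force'])
c,im2=grab('wrist','pics/w6.png')
E
```

```text
[ 524.7737 -292.0477  279.9084] [-3.1413  0.0023 -0.2522] 0.2983690393959554 [-0.5937  0.2226 -0.3289]
```

View pics/w6.png

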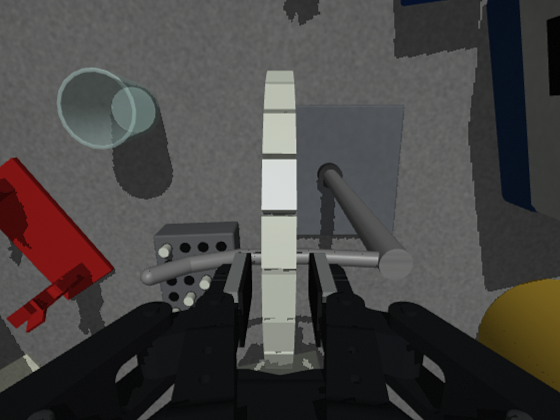

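Request:
{"api": "send_rows", "payload": {"plan": [[[0,0,-0.008],[0,0,0],-0.4],[[0,0,-0.025],[0,0,0],-0.4],[[0,0,-0.05],[0,0,0],-0.4],[[0,0,-0.075],[0,0,0],-0.4],[[0,0,-0.1],[0,0,0],-0.4]]}}

```text
clock: 8.68
eef_pos: [524.9, -292.0, 381.6]
tcp_rot: [-3.141, 0.002, -0.252]
contact_force: [0.7, 0.7, 0.1]
opening: 0.304
```

```bash
python3 - <<'E'
from h import *
c,im=grab('scene','pics/s5.png')
c,im2=grab('wrist','pics/w7.png')
cv2.imwrite('pics/b5.png',np.hstack([cv2.resize(im[240:420,150:310],None,fx=2.33,fy=2.33,interpolation=cv2.INTER_CUBIC),im2[:419,120:520]]))
o,C=camrel(); K=c[0]
p=(540,-40,340); M=R.from_euler('xyz',[np.pi,0,.29]).as_matrix(); cc=(K,np.array(p)+M@o,M@C)
print(proj(cc,[[588,7,8],[588-.29*67,7+64,100],[588+.29*67,7-64,100]]))
go(p,.29)
E
```

```text
[[324.9624 141.0625]
 [338.8765  80.1966]
 [333.6291 211.117 ]]
shift [-0.0503 -0.2484  0.0446] rot [ 0.003  -0.0044 -0.5421] |d|mm 257.4 deg 31.1 t 8.78
```

View pics/b5.png

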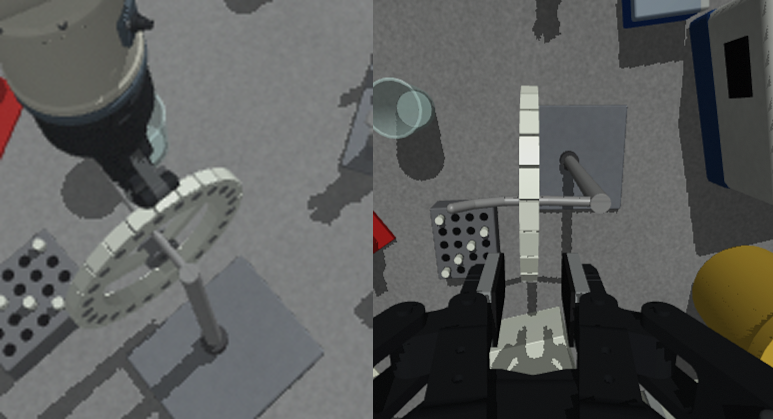

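```bash
python3 - <<'E'
from h import *
o,C=camrel(); c=cam('wrist');K=c[0]
p=(578,-35,310); M=R.from_euler('xyz',[np.pi,0,.29]).as_matrix(); cc=(K,np.array(p)+M@o,M@C)
print(proj(cc,[[588,7,8],[588-.29*67,7+64,100],[588+.29*67,7-64,100]]))
go(p,.29)
E
```

```text
[[296.7582 138.1816]
 [302.2609  70.2965]
 [300.5023 213.8359]]
shift [-0.0149 -0.2628  0.0748] rot [ 0.003  -0.0044 -0.5421] |d|mm 273.6 deg 31.1 t 8.78
```

Request:
{"api": "send_rows", "payload": {"plan": [[[-0.004,-0.04,0],[0,0,-0.12],0],[[-0.008,-0.08,0.01],[0,0,-0.24],0],[[-0.012,-0.12,0.02],[0,0,-0.36],0],[[-0.015,-0.16,0.03],[0,0,-0.48],0],[[-0.015,-0.2,0.04],[0,0,-0.54],0]]}}

```text
clock: 9.2
eef_pos: [561.6, -93.9, 344.7]
tcp_rot: [3.137, -0.004, 0.294]
contact_force: [0.9, -0.4, -0.1]
opening: 0.498
```

```bash
python3 - <<'E'
from h import *
go((578,-35,310),.29)
E
```

```text
shift [ 0.0327 -0.0518  0.0346] rot [ 0.0041 -0.0036  0.004 ] |d|mm 70.3 deg 0.4 t 9.2
```

Request:
{"api": "send_rows", "payload": {"plan": [[[0.016,-0.026,0.017],[0.004,-0.004,0],0],[[0.033,-0.052,0.035],[0.004,-0.004,0],0],[[0.033,-0.052,0.035],[0.004,-0.004,0],0],[[0.033,-0.052,0.035],[0.004,-0.004,0],0],[[0.033,-0.052,0.035],[0.004,-0.004,0],0]]}}

```text
clock: 9.62
eef_pos: [578.3, -34.9, 309.8]
tcp_rot: [3.141, 0.001, 0.295]
contact_force: [0.6, -0.1, -0.0]
opening: 0.501
```

```bash
python3 - <<'E'
from h import *
import pickle
c,im=grab('wrist','pics/w8.png'); pickle.dump((c,im),open('w8.pkl','wb'))
print(pose()[0],pose()[2]['tcp_rot'],pose()[2]['clock'])
crop(im,200,40,190,190,4,'pics/w8c.png')
E
```

```text
[578.4003 -35.4384 310.2173] [ 3.1408 -0.0001  0.2937] 9.6667
```

View pics/w8.png

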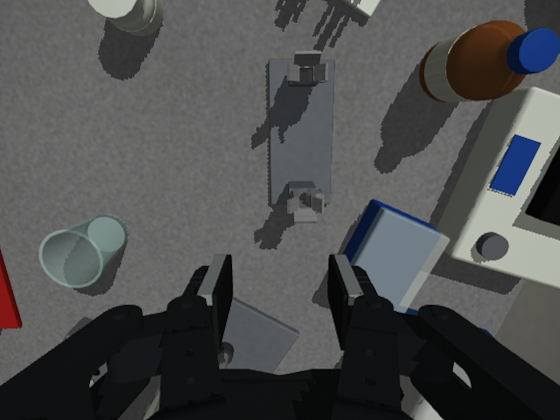

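View pics/w8c.png

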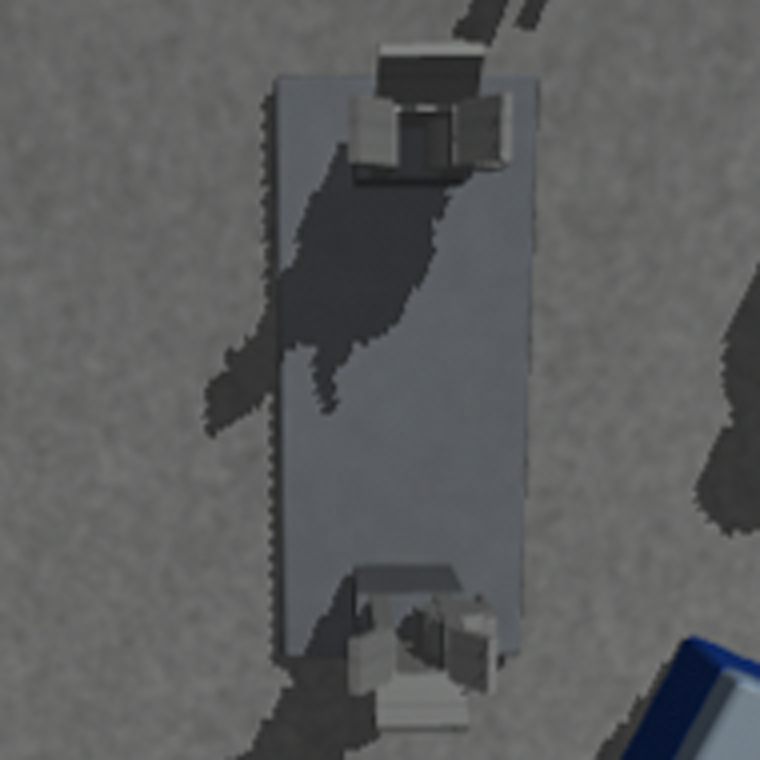

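```bash
python3 - <<'E'
from h import *
import pickle
c,im=pickle.load(open('w8.pkl','rb'))
from scipy.optimize import least_squares
U=lambda L:np.array(L,float)/4+np.array([200,40])-[0.375,0.375]
ob=U([(276,78),(539,80),(521,660),(286,658)])
def f(p):
    C=np.array([[-37.5,85,p[3]],[37.5,85,p[3]],[37.5,-85,p[3]],[-37.5,-85,p[3]]])
    return (proj(c,C@R.from_euler('z',p[2]).as_matrix().T+[p[0],p[1],0])-ob).ravel()
r=least_squares(f,[588,7,.29,8],x_scale=[10,10,.1,5]);print(r.x,r.fun)
p=r.x
Mb=R.from_euler('z',p[2]).as_matrix()
def pb(q): return (proj(c,np.array(q)@Mb.T+[p[0],p[1],0])+.375-[200,40])*4
print(pb([[-6.5,67,90],[6.5,67,90],[-6.5,67,50],[-14.5,67,102],[14.5,67,102],[-6.5,-67,90],[6.5,-67,90],[-14.5,-67,102],[14.5,-67,102]]))
im8=cv2.resize(im[40:110,270:350],None,fx=9,fy=9,interpolation=cv2.INTER_CUBIC)
im9=cv2.resize(im[165:235,270:350],None,fx=9,fy=9,interpolation=cv2.INTER_CUBIC)
k=np.clip(np.hstack([im8[:,:],im9])*1.4,0,255).astype(np.uint8); cv2.imwrite('pics/w8d.png',cv2.resize(k,(800,350)))
E
```

```text
[592.2271  10.1425   0.3015   7.1067] [-0.0546  0.6026  0.4655 -0.4115 -0.0522 -0.544  -0.4088  0.3303]
[[400.5324 115.2329]
 [457.2923 114.7976]
 [392.1283 132.5762]
 [367.227  109.458 ]
 [498.6231 108.4483]
 [395.7504 676.9681]
 [446.519  676.6489]
 [365.9174 690.6547]
 [482.9776 689.9226]]
```

View pics/w8d.png

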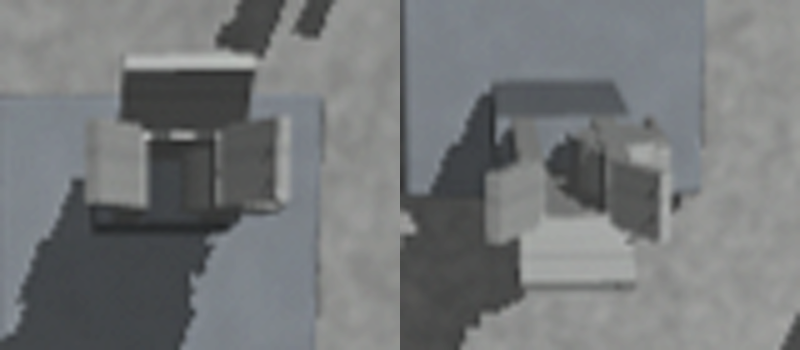

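```bash
python3 - <<'E'
from h import *
go((469,281,250),-.246)
E
```

```text
shift [-0.0131 -0.3346  0.06  ] rot [ 0.0007 -0.0003  0.5397] |d|mm 340.2 deg 30.9 t 9.67
```

Request:
{"api": "send_rows", "payload": {"plan": [[[-0.002,-0.04,0],[0,0,0.11],0],[[-0.004,-0.08,0.01],[0,0,0.22],0],[[-0.006,-0.12,0.02],[0,0,0.33],0],[[-0.008,-0.16,0.03],[0,0,0.44],0],[[-0.01,-0.2,0.03],[0,0,0.54],0]]}}

```text
clock: 10.08
eef_pos: [509.9, 152.9, 279.3]
tcp_rot: [3.14, 0.0, -0.255]
contact_force: [0.2, -0.4, -0.8]
opening: 0.501
```

```bash
python3 - <<'E'
from h import *
go((469,281,250),-.246)
E
```

```text
shift [-0.0718 -0.1137  0.0292] rot [ 0.0012  0.0001 -0.0085] |d|mm 137.6 deg 0.5 t 10.08
```

Request:
{"api": "send_rows", "payload": {"plan": [[[-0.02,-0.03,0],[0,0,-0.008],0],[[-0.04,-0.06,0],[0,0,-0.008],0],[[-0.06,-0.09,0.01],[0,0,-0.008],0],[[-0.072,-0.114,0.02],[0,0,-0.008],0],[[-0.072,-0.114,0.029],[0,0,-0.008],0]]}}

```text
clock: 10.5
eef_pos: [468.9, 284.5, 251.1]
tcp_rot: [-3.14, -0.001, -0.245]
contact_force: [0.2, -0.4, 0.4]
opening: 0.501
```

```bash
python3 - <<'E'
from h import *
import pickle
c,im=grab('wrist','pics/w9.png'); pickle.dump((c,im),open('w9.pkl','wb'))
print(pose()[0],pose()[2]['tcp_rot'],pose()[2]['clock'])
go((469,281,145),-.246)
crop(im,210,50,190,190,4,'pics/w9c.png')
E
```

```text
[468.4484 282.0747 248.9956] [ 3.1402  0.0004 -0.245 ] 10.55
shift [0.0008 0.0008 0.104 ] rot [0.0014 0.0004 0.001 ] |d|mm 104.0 deg 0.1 t 10.55
```

View pics/w9.png

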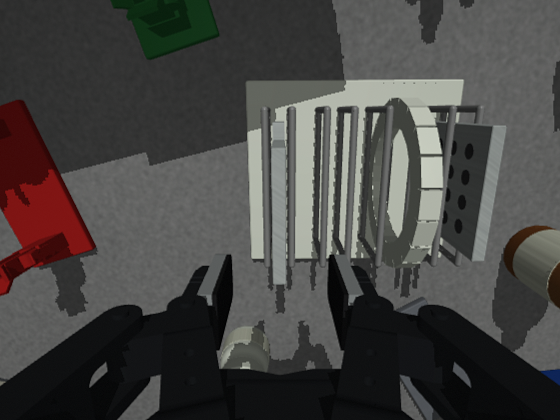

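View pics/w9c.png

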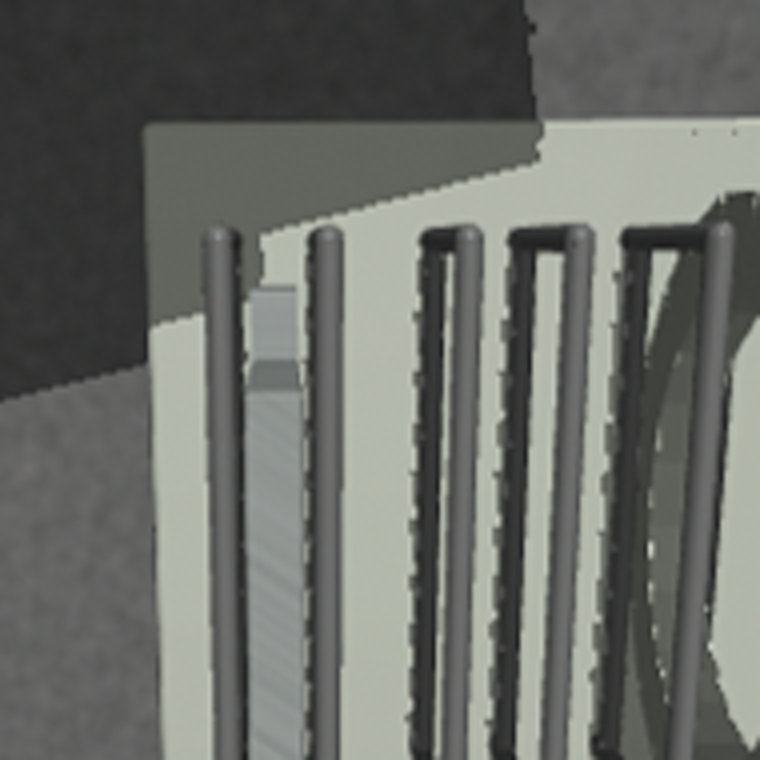

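```bash
python3 - <<'E'
from h import *
import pickle
from scipy.optimize import least_squares
c,im=pickle.load(open('w9.pkl','rb'))
crop(im,250,130,60,160,5,'pics/w9d.png')
P=np.array([[271.0,147.0],[285.2,147.0]])
a=[ray(c,p,142) for p in P]; print(a,np.linalg.norm(a[0]-a[1]))
E
```

```text
[array([476.1388, 331.5895, 142.    ]), array([485.193, 329.318, 142.   ])] 9.334772439413031
```

View pics/w9d.png

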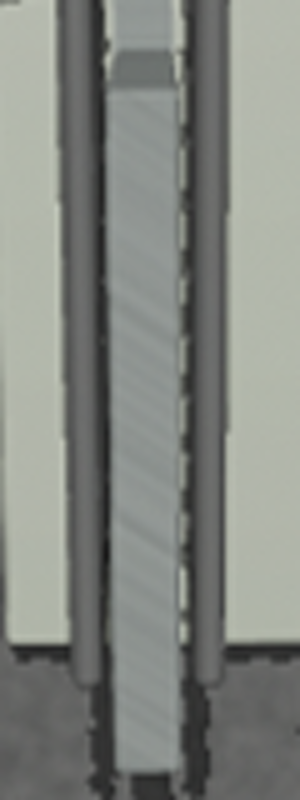

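```bash
python3 - <<'E'
from h import *
import pickle
from scipy.optimize import least_squares
c,im=pickle.load(open('w9.pkl','rb'))
ob=np.array([(107,90),(178,90),(178,773),(116,773)])/5+[250,130]-.4
Rp=lambda yaw,l:R.from_euler('xyz',[0,l,yaw]).as_matrix()
C2=np.array([[-5,50,130],[5,50,130],[5,-50,130],[-5,-50,130]])
f=lambda p:(proj(c,C2@Rp(p[2],p[3]).T+[p[0],p[1],12])-ob).ravel()
r=least_squares(f,[467,283,-.23,0],x_scale=[10,10,.1,.1]);print('plate',r.x,r.fun)
M=Rp(*r.x[2:]);t=M@[0,0,130]+[r.x[0],r.x[1],12];print('top',t,'lean deg',np.degrees(r.x[3]))
t[2]=142
go(t,r.x[2]); T,Mm,_=pose(); print(Mm.T@(t-T))
E
```

```text
plate [481.1627 278.3725  -0.2402  -0.0994] [-0.4553 -0.0207  0.4263  0.053   0.5404  0.2742 -0.5118 -0.303 ]
top [468.6364 281.4401 141.3587] lean deg -5.693303435653293
shift [0.0004 0.0004 0.107 ] rot [ 0.0014  0.0004 -0.0049] |d|mm 107.0 deg 0.3 t 10.55
[  0.3795   0.4168 106.9962]
```

Request:
{"api": "send_rows", "payload": {"plan": [[[0,0,0.025],[0.001,0,-0.004],0],[[0,0,0.055],[0.001,0,-0.004],0],[[0,0,0.08],[0.001,0,-0.004],0],[[0,0,0.095],[0.001,0,-0.004],0],[[0,0,0.1],[0.001,0,-0.004],0]]}}

```text
clock: 10.97
eef_pos: [468.1, 279.6, 147.2]
tcp_rot: [3.139, 0.002, -0.243]
contact_force: [-1.2, -0.5, 0.1]
opening: 0.501
```

Request:
{"api": "send_rows", "payload": {"plan": [[[0,0,0.006],[0,0,0],0],[[0,0,0.006],[0,0,0],-0.4],[[0,0,0.006],[0,0,0],-1],[[0,0,0.006],[0,0,0],-1],[[0,0,0.006],[0,0,0],-1]], "squeeze": 90}}

```text
clock: 11.38
eef_pos: [468.9, 279.9, 142.6]
tcp_rot: [3.14, 0.001, -0.243]
contact_force: [-1.0, -1.8, 5.6]
opening: 0.09
```

Request:
{"api": "send_rows", "payload": {"plan": [[[0,0,0],[0,0,0],-1],[[0,0,0],[0,0,0],-1],[[0,0,0],[0,0,0],-1],[[0,0,0],[0,0,0],-1],[[0,0,0],[0,0,0],-1]]}}

```text
clock: 11.8
eef_pos: [468.8, 279.9, 142.6]
tcp_rot: [3.14, 0.001, -0.243]
contact_force: [-0.1, -0.2, -1.3]
opening: 0.092
```

```bash
python3 - <<'E'
from h import *
p=pose();print(p[0],p[2]['tcp_rot'],p[2]['opening'],p[2]['contact_force'])
c,im=grab('wrist','pics/w10.png')
E
```

```text
[468.8162 279.8933 142.6148] [ 3.14    0.0009 -0.243 ] 0.09199203937932535 [-0.0836 -0.2285 -1.317 ]
```

View pics/w10.png

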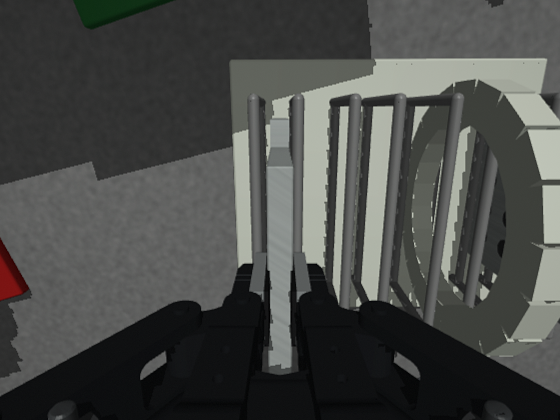

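Request:
{"api": "send_rows", "payload": {"plan": [[[0,0,-0.015],[0,0,0],-1],[[0,0,-0.045],[0,0,0],-1],[[0,0,-0.08],[0,0,0],-1],[[0,0,-0.115],[0,0,0],-1],[[0,0,-0.14],[0,0,0],-1]]}}

```text
clock: 12.27
eef_pos: [469.5, 280.4, 285.5]
tcp_rot: [3.142, -0.001, -0.243]
contact_force: [1.2, -0.4, -2.2]
opening: 0.092
```

```bash
python3 - <<'E'
from h import *
import pickle
c,im=grab('wrist','pics/w11.png');pickle.dump((c,im),open('w11.pkl','wb'))
p=pose();print(p[0],p[2]['tcp_rot'],p[2]['opening'],p[2]['contact_force'])
go((590.9,9.8,285),.305)
crop(im,240,100,80,120,6,'pics/w11c.png')
E
```

```text
[471.2043 281.4444 289.8679] [-3.1373 -0.005  -0.2429] 0.09552886687865296 [2.4202 1.6837 3.2194]
shift [0.1815 0.2349 0.0048] rot [-0.0028 -0.0061 -0.5479] |d|mm 296.9 deg 31.4 t 12.32
```

View pics/w11.png

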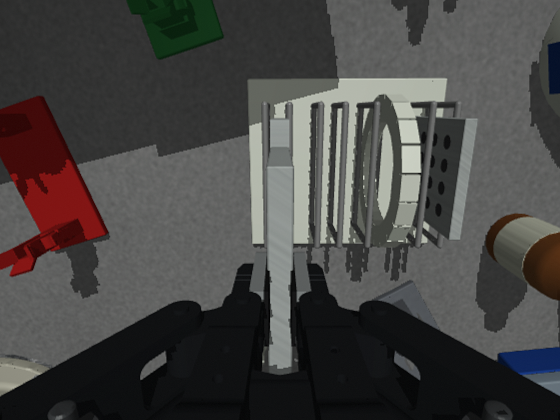

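```bash
python3 - <<'E'
from h import *
import pickle
c,im=pickle.load(open('w11.pkl','rb'))
k=np.clip(im[150:390,240:320]*1.5,0,255).astype(np.uint8)
a=cv2.resize(k[:60],None,fx=8,fy=8,interpolation=cv2.INTER_CUBIC);b=cv2.resize(im[340:400,240:320],None,fx=8,fy=8,interpolation=cv2.INTER_CUBIC)
cv2.imwrite('pics/w11c.png',cv2.resize(np.hstack([a,np.clip(b.astype(int)*2,0,255).astype(np.uint8)]),(800,300)))
E
```

```text
(no output)
```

View pics/w11c.png

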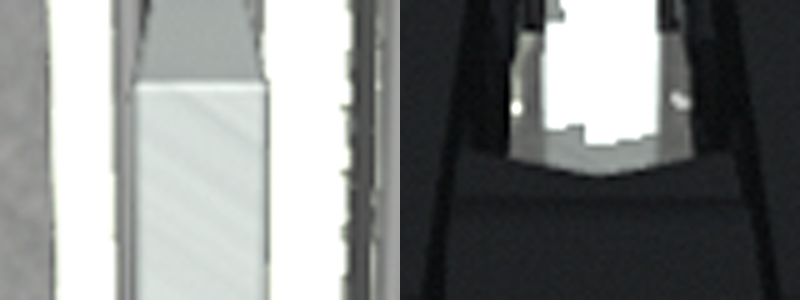

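```bash
python3 - <<'E'
from h import *
o,C=camrel(); K=cam('wrist')[0]
for z in(0,0.6,2):
    for uv in((266.2,166.2),(293,166.2)):
        d=C@np.linalg.inv(K)@[uv[0],uv[1],1]; print(z,o+d*(z-o[2])/d[2])
# bracket target in that frame
E
```

```text
0 [ -3.4863 -52.0558   0.    ]
0 [  5.9077 -52.0535   0.    ]
0.6 [ -3.5101 -51.9595   0.6   ]
0.6 [  5.9306 -51.9572   0.6   ]
2 [ -3.5656 -51.7346   2.    ]
2 [  5.9841 -51.7323   2.    ]
```

Request:
{"api": "send_rows", "payload": {"plan": [[[0.02,0.02,0],[0,0,-0.1],-1],[[0.045,0.05,0],[0,0,-0.2],-1],[[0.07,0.08,0],[0,0,-0.31],-1],[[0.095,0.11,0],[0,0,-0.42],-1],[[0.12,0.14,0.005],[0,0,-0.54],-1]]}}

```text
clock: 12.73
eef_pos: [554.4, 116.1, 285.5]
tcp_rot: [-3.141, -0.008, 0.3]
contact_force: [1.1, -0.0, -2.4]
opening: 0.094
```

```bash
python3 - <<'E'
from h import *
go((590.3,7.5,270),.305)
E
```

```text
shift [0.0021 0.1143 0.0154] rot [-0.0009 -0.0079 -0.0053] |d|mm 115.4 deg 0.5 t 12.73
```

Request:
{"api": "send_rows", "payload": {"plan": [[[0.001,0.03,0],[0,-0.008,-0.005],-1],[[0.002,0.06,0.005],[0,-0.008,-0.005],-1],[[0.002,0.09,0.01],[0,-0.008,-0.005],-1],[[0.002,0.11,0.015],[0,-0.008,-0.005],-1],[[0.002,0.114,0.015],[0,-0.008,-0.005],-1]]}}

```text
clock: 13.15
eef_pos: [590.2, 4.7, 268.8]
tcp_rot: [-3.141, 0.002, 0.302]
contact_force: [-0.2, -0.1, -1.9]
opening: 0.094
```

```bash
python3 - <<'E'
from h import *
go((590.3,7.5,215),.305)
c,im=grab('wrist','pics/w12.png')
p=pose();print(p[0],p[2]['tcp_rot'])
E
```

```text
shift [ 0.001  -0.0026  0.0538] rot [-0.0004  0.0021 -0.0027] |d|mm 53.9 deg 0.2 t 13.15
[590.1108   5.6719 269.3125] [-3.1407  0.0017  0.3022]
```

View pics/w12.png

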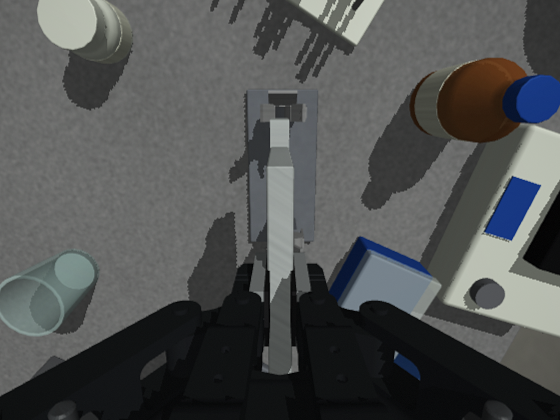

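Request:
{"api": "send_rows", "payload": {"plan": [[[0.001,-0.002,0.012],[0,0.002,-0.003],-1],[[0.001,-0.002,0.027],[0,0.002,-0.003],-1],[[0.001,-0.002,0.042],[0,0.002,-0.003],-1],[[0.001,-0.002,0.054],[0,0.002,-0.003],-1],[[0.001,-0.002,0.054],[0,0.002,-0.003],-1]]}}

```text
clock: 13.62
eef_pos: [588.7, 8.8, 212.8]
tcp_rot: [-3.139, 0.004, 0.306]
contact_force: [-0.3, -0.3, -2.2]
opening: 0.096
```

```bash
python3 - <<'E'
from h import *
import pickle
c,im=grab('wrist','pics/w13.png');pickle.dump((c,im),open('w13.pkl','wb'))
p=pose();print(p[0],p[2]['tcp_rot'],p[2]['contact_force'])
go((590.3,7.5,205),.305)
crop(im,230,50,100,130,6,'pics/w13c.png')
c,im=grab('scene','pics/s6.png'); crop(im,260,200,120,120,6,'pics/s6c.png')
E
```

```text
[589.3993   8.6977 214.1827] [-3.1398  0.0022  0.306 ] [ 0.2008  0.2549 -1.3045]
shift [0.0005 0.0014 0.0092] rot [-0.0018  0.0022  0.001 ] |d|mm 9.3 deg 0.2 t 13.67
```

View pics/w13c.png

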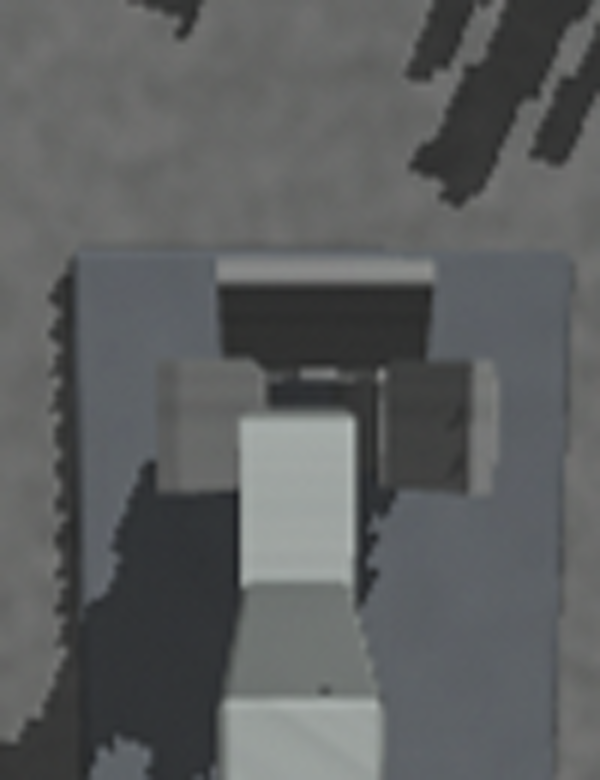

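View pics/s6c.png

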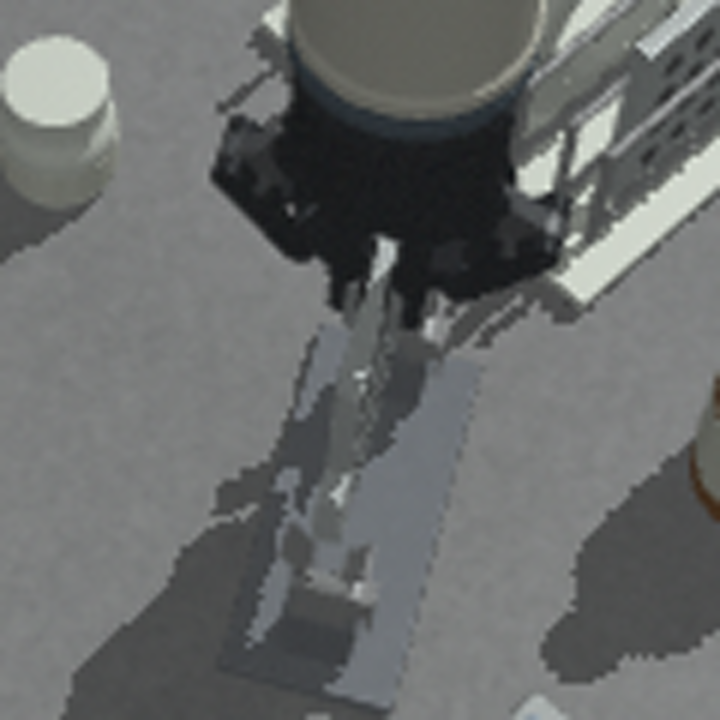

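```bash
python3 - <<'E'
from h import *
import pickle
c,im=pickle.load(open('w13.pkl','rb'))
t,M,_=pose(); 
U=lambda u,v:(u/6+230-.4,v/6+50-.4)
f=lambda uv,z:M.T@(ray(c,uv,z)-t)
print('cam',c[1],t)
print('slot90',f(U(265,400),90),f(U(384,400),90))
print('ear',f(U(238,412),148.5),f(U(356,412),148.5))
print('plate top',f(U(222,700),213.5),f(U(382,700),213.5))
print('flare102',f(U(158,420),102),f(U(498,420),102), 'back wall',f(U(325,270),102),f(U(325,270),90), 'slot end',f(U(325,374),90))
print('base',f(U(75,250),7),f(U(572,255),7))
E
```

```text
cam [569.4175  76.5418 333.6104] [590.1515   8.5799 215.2663]
slot90 [ -4.4384 -66.5645 125.3529] [  9.0529 -66.5639 125.3476]
ear [ -5.5522 -66.6778  66.8535] [  4.6301 -66.6775  66.8494]
plate top [ -4.4437 -52.0623   1.8344] [  4.8596 -52.0678   1.8307]
flare102 [-15.7666 -64.7048 113.3551] [ 20.9751 -64.7047 113.3404] back wall [  2.2394 -80.1061 113.3675] [  2.3219 -80.5675 125.3681] slot end [  2.3561 -69.4022 125.3538]
base [-34.4162 -86.605  208.3905] [ 39.7234 -85.8729 208.36  ]
```

Request:
{"api": "send_rows", "payload": {"plan": [[[0.002,0,0],[-0.002,0.002,0],-1],[[0.002,0,0],[-0.002,0.002,0],-1],[[0.002,0,0],[-0.002,0.002,0],-1],[[0.002,0,0],[-0.002,0.002,0],-1],[[0.002,0,0],[-0.002,0.002,0],-1]]}}

```text
clock: 14.13
eef_pos: [592.2, 9.2, 215.6]
tcp_rot: [3.141, -0.002, 0.306]
contact_force: [-0.2, -0.6, -1.8]
opening: 0.094
```

```bash
cat > m.py <<'E'
from h import *
import pickle,sys
t0,M0,_=pose()
c,im=grab('wrist',f'pics/{sys.argv[1]}.png');pickle.dump((c,im,t0,M0),open('m.pkl','wb'))
p=pose();print(t0,p[0],p[2]['tcp_rot'],p[2]['contact_force'],p[2]['clock'])
crop(im,230,50,100,130,6,f'pics/{sys.argv[1]}c.png')
E
python3 m.py w14
```

```text
[592.1997   9.1615 215.6471] [592.1507   9.125  215.5475] [ 3.1407 -0.002   0.3058] [ 0.1348 -0.4134 -2.3276] 14.1833
```

View pics/w14c.png

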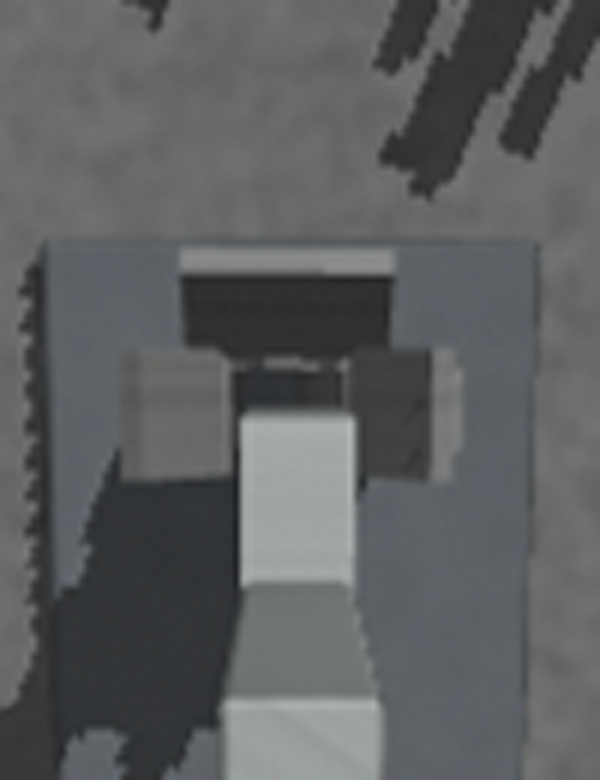

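Request:
{"api": "send_rows", "payload": {"plan": [[[-0.0013,-0.0017,0],[0,-0.002,0],-1],[[-0.0013,-0.0017,0],[0,-0.002,0],-1],[[-0.0013,-0.0017,0],[0,-0.002,0],-1],[[-0.0013,-0.0017,0.003],[0,-0.002,0],-1],[[-0.0013,-0.0017,0.003],[0,-0.002,0],-1]]}}

```text
clock: 14.6
eef_pos: [590.1, 10.3, 212.0]
tcp_rot: [3.141, 0.001, 0.306]
contact_force: [0.1, -0.1, -1.9]
opening: 0.097
```

```bash
python3 m.py w15; python3 -c "
from h import *
go((590.4,10.4,195),.305)"
```

```text
[590.1357  10.3441 211.9685] [590.1705  10.3608 212.1269] [3.1409 0.0007 0.3058] [-0.0388 -0.0945 -1.0591] 14.65
shift [0.0002 0.     0.0171] rot [0.0007 0.0007 0.0008] |d|mm 17.1 deg 0.1 t 14.65
```

View pics/w15c.png

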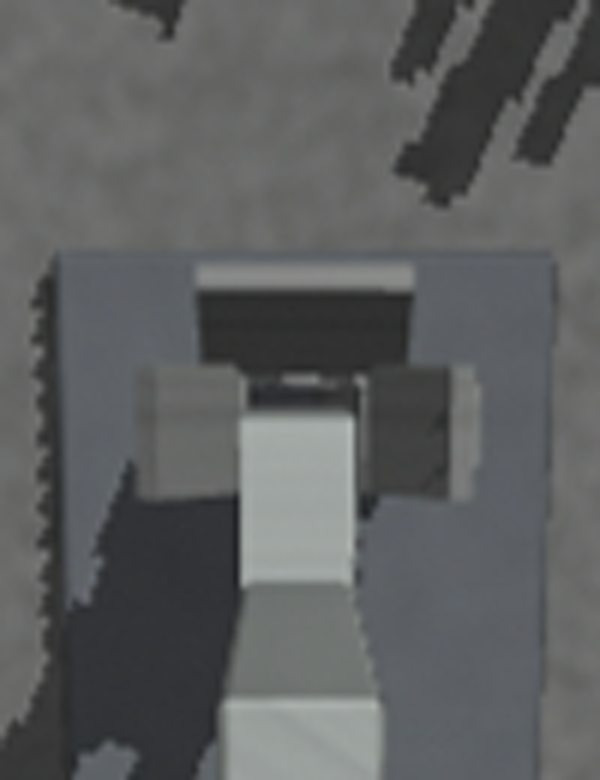

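Request:
{"api": "send_rows", "payload": {"plan": [[[0,0,0.007],[0,0,0],-1],[[0,0,0.014],[0,0,0],-1],[[0,0,0.021],[0,0,0],-1],[[0,0,0.026],[0,0,0],-1],[[0,0,0.028],[0,0,0],-1]]}}

```text
clock: 15.07
eef_pos: [589.6, 10.3, 182.7]
tcp_rot: [3.141, 0.002, 0.306]
contact_force: [-0.4, 0.4, -0.7]
opening: 0.094
```

```bash
python3 m.py w16; python3 -c "
from h import *
go((590.4,10.4,175),.305)"
```

```text
[589.5549  10.3265 182.6968] [589.5933  10.2925 182.7931] [3.1414 0.0023 0.3058] [ 0.5315 -0.2182 -1.921 ] 15.1167
shift [0.0008 0.0001 0.0078] rot [0.0002 0.0023 0.0008] |d|mm 7.8 deg 0.1 t 15.12
```

View pics/w16c.png

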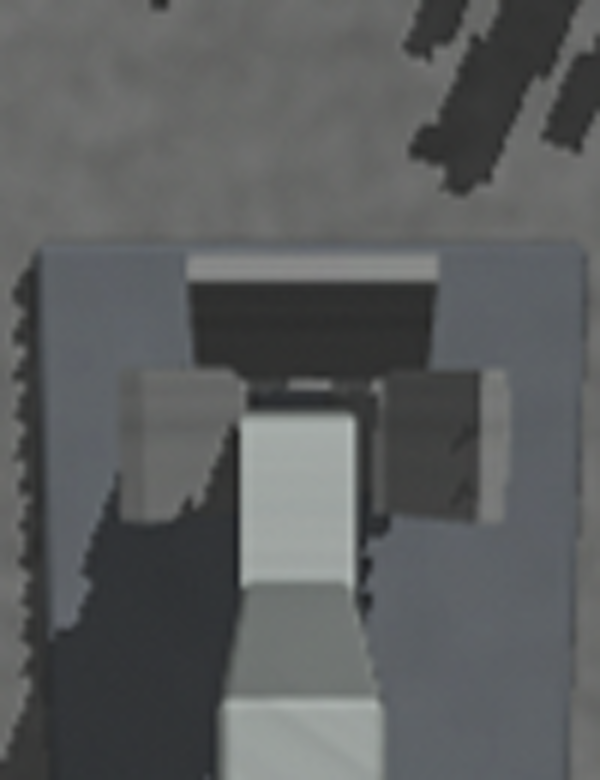

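Request:
{"api": "send_rows", "payload": {"plan": [[[0.0008,0,0],[0,0.002,0],-1],[[0.0008,0,0.004],[0,0.002,0],-1],[[0.0008,0,0.009],[0,0.002,0],-1],[[0.0008,0,0.014],[0,0.002,0],-1],[[0.0008,0,0.014],[0,0.002,0],-1]]}}

```text
clock: 15.53
eef_pos: [589.5, 10.4, 167.6]
tcp_rot: [-3.141, 0.002, 0.306]
contact_force: [0.6, -0.4, -2.8]
opening: 0.097
```

Request:
{"api": "send_rows", "payload": {"plan": [[[0,0,0.004],[0,0,0],-1],[[0,0,0.008],[0,0,0],-1],[[0,0,0.011],[0,0,0],-1],[[0,0,0.014],[0,0,0],-1],[[0,0,0.015],[0,0,0],-1]], "squeeze": 110}}

```text
clock: 15.95
eef_pos: [589.6, 10.3, 152.8]
tcp_rot: [-3.141, 0.002, 0.306]
contact_force: [-2.6, -1.4, 5.9]
opening: 0.092
```

```bash
python3 m.py w17; python3 -c "
from h import *
go((590.4,10.4,150),.305)"
```

```text
[589.5792  10.3437 152.804 ] [589.5612  10.3666 152.6983] [-3.1414  0.0021  0.3056] [-1.5119 -0.1158  1.2745] 16.0
shift [0.0008 0.0002 0.0027] rot [-0.0001  0.0021  0.0006] |d|mm 2.8 deg 0.1 t 16.0
```

View pics/w17c.png

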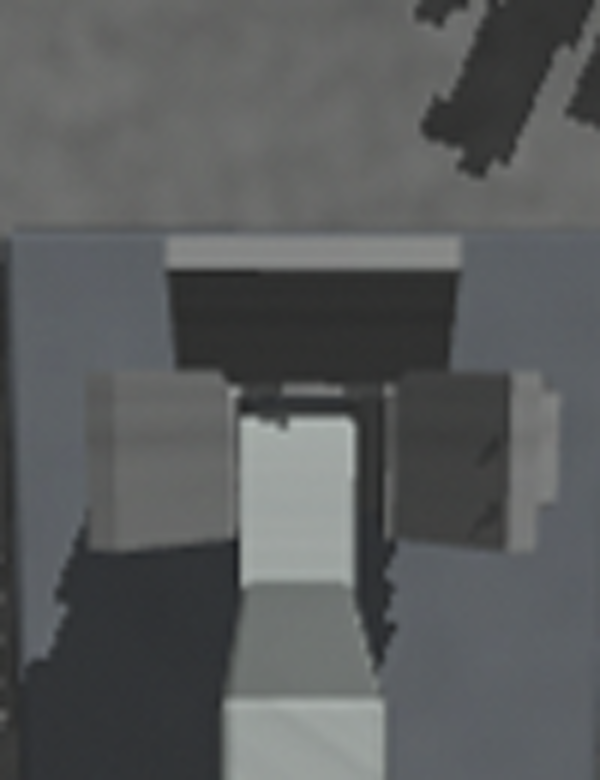

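Request:
{"api": "send_rows", "payload": {"plan": [[[0,0,0.001],[0,0,0],-1],[[0,0,0.002],[0,0,0],-1],[[0,0,0.003],[0,0,0],-1],[[0,0,0.003],[0,0,0],-1],[[0,0,0.003],[0,0,0],-1]]}}

```text
clock: 16.42
eef_pos: [589.7, 10.5, 150.4]
tcp_rot: [-3.141, 0.002, 0.306]
contact_force: [-3.1, -0.8, 9.0]
opening: 0.09
```

Request:
{"api": "send_rows", "payload": {"plan": [[[0,0,0.001],[0,0,0],-1],[[0,0,0.002],[0,0,0],-1],[[0,0,0.002],[0,0,0],-1],[[0,0,0.002],[0,0,0],-1],[[0,0,0.002],[0,0,0],-1]]}}

```text
clock: 16.83
eef_pos: [590.1, 10.6, 150.3]
tcp_rot: [3.142, 0.0, 0.305]
contact_force: [-6.4, 0.2, 18.7]
opening: 0.09
```

Request:
{"api": "send_rows", "payload": {"plan": [[[0,0,0],[0,0,0],-0.6],[[0,0,0],[0,0,0],-0.4],[[0,0,0],[0,0,0],-0.2],[[0,0,0],[0,0,0],-0.2],[[0,0,0],[0,0,0],-0.2]]}}

```text
clock: 17.25
eef_pos: [590.1, 10.6, 150.0]
tcp_rot: [-3.142, 0.001, 0.305]
contact_force: [-0.1, 0.0, -0.6]
opening: 0.402
```

```bash
python3 m.py w18
```

```text
[590.1277  10.5875 150.0274] [590.103   10.5974 150.0409] [-3.1415  0.0006  0.3054] [ 0.1167 -0.1325 -0.2413] 17.3
```

View pics/w18.png

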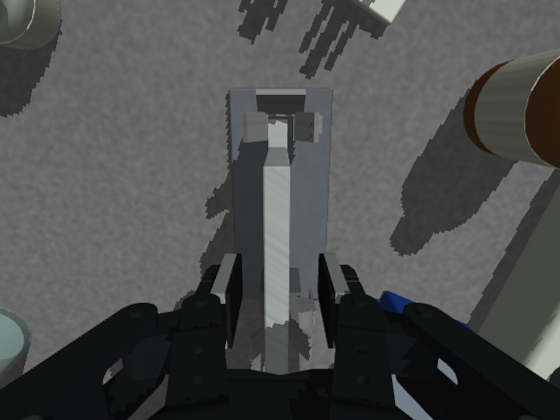

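Request:
{"api": "send_rows", "payload": {"plan": [[[0,0,-0.015],[0,0,0],-0.2],[[0,0,-0.045],[0,0,0],-0.2],[[0,0,-0.08],[0,0,0],-0.2],[[0,0,-0.115],[0,0,0],-0.2],[[0,0,-0.14],[0,0,0],-0.2]]}}

```text
clock: 17.72
eef_pos: [590.8, 10.6, 293.0]
tcp_rot: [3.141, -0.002, 0.305]
contact_force: [0.7, -0.5, -0.3]
opening: 0.399
```

Request:
{"api": "send_rows", "payload": {"plan": [[[0,0.02,-0.02],[0,0,0],-1],[[0,0.045,-0.02],[0,0,0],-1],[[0,0.05,-0.02],[0,0,0],-1],[[0,0.05,-0.02],[0,0,0],-1],[[0,0.05,-0.02],[0,0,0],-1]]}}

```text
clock: 18.13
eef_pos: [605.3, -36.9, 312.1]
tcp_rot: [-3.141, -0.0, 0.304]
contact_force: [-0.5, 0.2, -0.0]
opening: 0.004
```

```bash
python3 - <<'E'
from h import *
import pickle
c,im=grab('wrist','pics/w19.png'); pickle.dump((c,im),open('w19.pkl','wb'))
print(pose()[0],pose()[2]['tcp_rot'],pose()[2]['clock'])
crop(im,200,30,190,190,4,'pics/w19c.png')
c,s=grab('scene','pics/s7.png'); crop(s,180,230,180,180,3,'pics/s7c.png')
E
```

```text
[605.142  -36.5549 311.9734] [-3.1411  0.      0.3051] 18.1833
```

View pics/w19c.png

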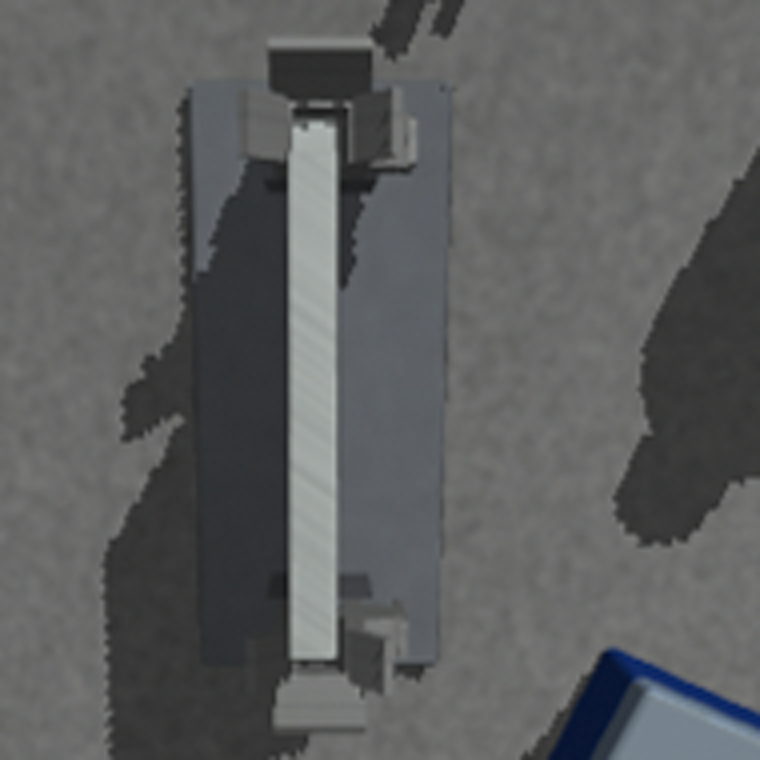

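View pics/s7.png

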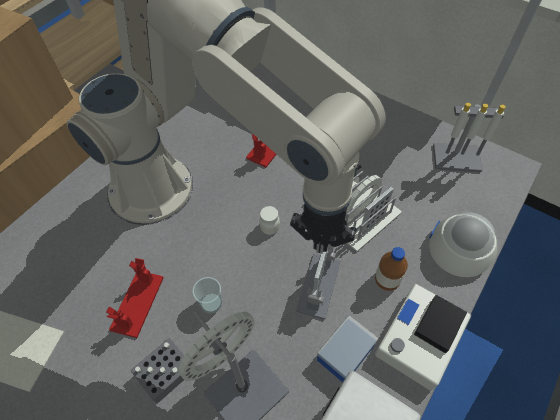

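```bash
python3 - <<'E'
from h import *
import pickle
from scipy.optimize import least_squares
c,im=pickle.load(open('w19.pkl','rb'))
ob=np.array([(289,119),(336,119),(338,660),(289,660)])/4+[200,30]-.375
Rp=lambda yaw,l:R.from_euler('xyz',[0,l,yaw]).as_matrix()
C2=np.array([[-5,50,0],[5,50,0],[5,-50,0],[-5,-50,0]])
f=lambda p:(proj(c,C2@Rp(p[2],0).T+[p[0],p[1],p[3]])-ob).ravel()
r=least_squares(f,[590,10,.3,150],x_scale=[10,10,.1,10]);print('plate top x y yaw z',r.x,r.fun)
ob=np.array([(190,82),(452,86),(437,664),(203,662)])/4+[200,30]-.375
C=np.array([[-37.5,85,7],[37.5,85,7],[37.5,-85,7],[-37.5,-85,7]])
f=lambda p:(proj(c,C@Rp(p[2],0).T+[p[0],p[1],0])-ob).ravel()
q=least_squares(f,[590,10,.3]);print('base',q.x,q.fun)
print('plate top rel',Rp(q.x[2],0).T@[r.x[0]-q.x[0],r.x[1]-q.x[1],0])
c,s=grab('top','pics/t7.png'); crop(s,160,130,300,180,2.6,'pics/t7c.png')
E
```

```text
plate top x y yaw z [588.7857  15.3157   0.3046 163.7059] [-1.074   0.0639  1.0743  0.057   0.1253 -0.0685 -0.1256 -0.066 ]
base [591.596   10.6378   0.3007] [-0.2936 -0.162   0.5332 -0.9108  0.2014  0.5526 -0.4704  0.8372]
plate top rel [-1.2988  5.3003  0.    ]
```

View pics/t7c.png

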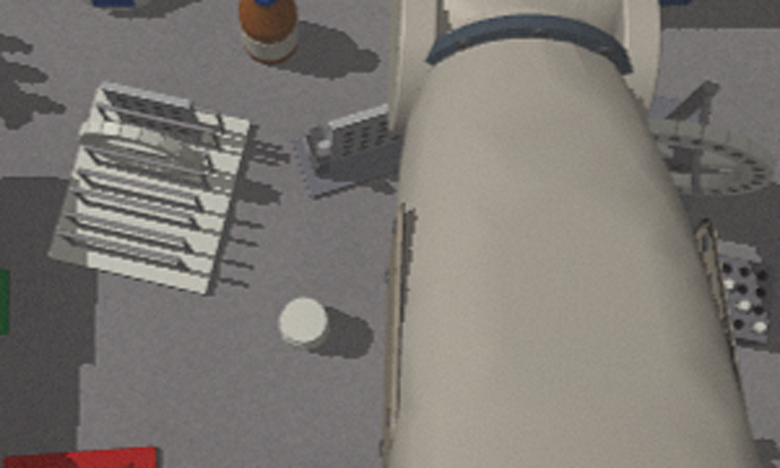

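```bash
python3 - <<'E'
import cv2
s=cv2.imread('pics/s7.png'); cv2.imwrite('pics/s7d.png',cv2.resize(s[230:420,160:370],None,fx=3.1,fy=3.1,interpolation=cv2.INTER_CUBIC))
E
```

```text
(no output)
```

View pics/s7d.png

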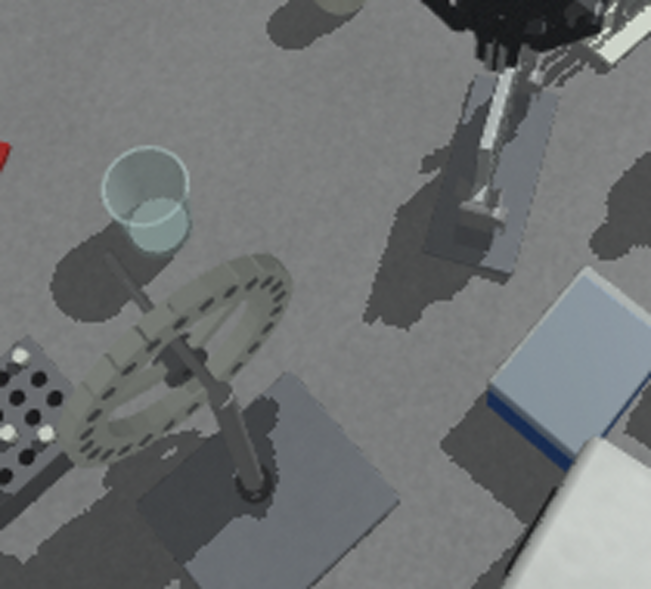

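```bash
python3 - <<'E'
from h import *
import pickle
c,im=pickle.load(open('w19.pkl','rb'))
k=np.clip(im[45:80,250:310].astype(int)*1.3,0,255).astype(np.uint8)
cv2.imwrite('pics/w19d.png',cv2.resize(k,None,fx=12,fy=12,interpolation=cv2.INTER_CUBIC))
for uv in((278.4,194.6),): print(ray(c,uv,150))
b=np.array([591.6,10.6]);
for z in (147,150,153):
  p=ray(c,(278.1,194.6),z); print(z,R.from_euler('z',.304).as_matrix().T@[p[0]-b[0],p[1]-b[1],0])
go((590.1,10.6,185),.305)
E
```

```text
[605.0414 -35.5394 150.    ]
147 [ -1.2553 -48.7816   0.    ]
150 [ -1.2385 -48.0474   0.    ]
153 [ -1.2218 -47.3131   0.    ]
shift [-0.0004 -0.0492  0.1272] rot [-0.0002 -0.0003  0.0011] |d|mm 136.4 deg 0.1 t 18.28
```

View pics/w19d.png

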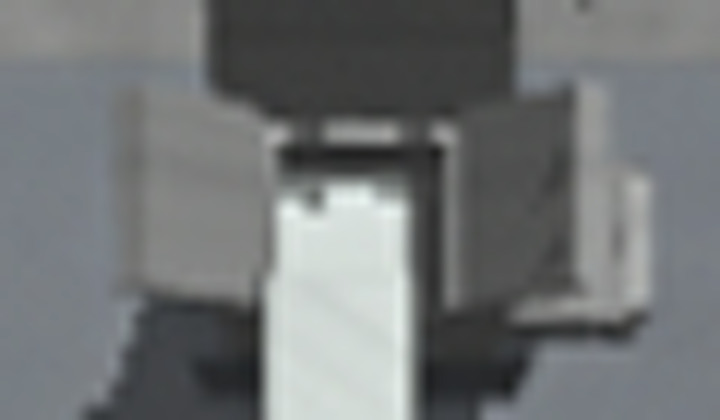

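Request:
{"api": "send_rows", "payload": {"plan": [[[0,-0.02,0.02],[0,0,0.001],-1],[[0,-0.049,0.04],[0,0,0.001],-1],[[0,-0.049,0.075],[0,0,0.001],-1],[[0,-0.049,0.11],[0,0,0.001],-1],[[0,-0.049,0.122],[0,0,0.001],-1]]}}

```text
clock: 18.7
eef_pos: [587.4, 11.7, 185.5]
tcp_rot: [-3.139, 0.006, 0.307]
contact_force: [-1.4, 0.3, 0.0]
opening: 0.003
```

Request:
{"api": "send_rows", "payload": {"plan": [[[0,0,0.003],[0,0,0],-1],[[0,0,0.006],[0,0,0],-1],[[0,0,0.009],[0,0,0],-1],[[0,0,0.012],[0,0,0],-1],[[0,0,0.014],[0,0,0],-1]]}}

```text
clock: 19.12
eef_pos: [588.3, 11.6, 172.7]
tcp_rot: [-3.14, 0.004, 0.306]
contact_force: [0.2, -0.1, -0.4]
opening: -0.002
```

Request:
{"api": "send_rows", "payload": {"plan": [[[0.001,0,0.001],[0,0,0],-1],[[0.001,0,0.002],[0,0,0],-1],[[0.001,0,0.003],[0,0,0],-1],[[0.001,0,0.003],[0,0,0],-1],[[0.001,0,0.003],[0,0,0],-1]]}}

```text
clock: 19.53
eef_pos: [590.8, 12.0, 171.8]
tcp_rot: [-3.141, 0.0, 0.306]
contact_force: [-0.5, 0.9, 11.4]
opening: -0.003
```

Request:
{"api": "send_rows", "payload": {"plan": [[[0,0,-0.01],[0,0,0],-1],[[0,0,-0.04],[0,0,0],-1],[[0,0,-0.07],[0,0,0],-1],[[0,0,-0.11],[0,0,0],-1],[[0,0,-0.14],[0,0,0],-1]]}}

```text
clock: 19.95
eef_pos: [591.2, 11.8, 315.6]
tcp_rot: [-3.142, -0.002, 0.306]
contact_force: [1.1, -1.4, 0.2]
opening: 0.003
```

Request:
{"api": "send_rows", "payload": {"plan": [[[-0.03,0,-0.02],[0,0,0],-1],[[-0.06,0,-0.02],[0,0,0],-1],[[-0.09,0,-0.02],[0,0,0],-1],[[-0.12,0,-0.02],[0,0,0],-1],[[-0.15,0,-0.02],[0,0,0],-1]]}}

```text
clock: 20.37
eef_pos: [446.8, -33.8, 336.2]
tcp_rot: [3.141, -0.003, 0.306]
contact_force: [0.3, -0.6, 1.3]
opening: -0.0
```

Request:
{"api": "send_rows", "payload": {"plan": [[[0,0,0],[0,0,0],-1],[[0,0,0],[0,0,0],-1],[[0,0,0],[0,0,0],-1],[[0,0,0],[0,0,0],-1],[[0,0,0],[0,0,0],-1]]}}

```text
clock: 20.78
eef_pos: [447.7, -33.5, 336.2]
tcp_rot: [3.141, -0.004, 0.307]
contact_force: [0.4, -1.6, -0.0]
opening: -0.002
```

```bash
python3 - <<'E'
from h import *
c,s=grab('scene','pics/s8.png'); c2,t=grab('top','pics/t8.png')
cv2.imwrite('pics/f.png',np.hstack([cv2.resize(s[130:420,160:420],None,fx=1.5,fy=1.5),cv2.resize(t[100:390,160:420],None,fx=1.5,fy=1.5)]))
print(status.sense()['contact_force'],status.sense()['clock'])
E
```

```text
[-0.8634  0.1512  0.262 ] 20.8833
```

View pics/f.png

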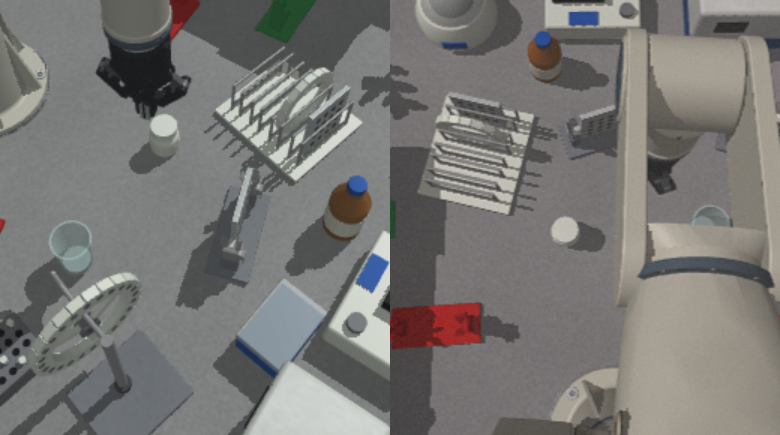

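```bash
python3 - <<'E'
from h import *
a=cv2.imread('pics/s7.png').astype(int);b=cv2.imread('pics/s8.png').astype(int)
d=np.abs(a-b).max(2)[300:390,180:265]; print((d>60).sum(), d.mean())
c,s=grab('scene','pics/s9.png'); d=np.abs(s.astype(int)-b).max(2)[300:390,180:265]; print((d>60).sum(), d.mean())
crop(s,170,290,110,130,5.5,'pics/s9c.png') if False else cv2.imwrite('pics/s9c.png',cv2.resize(s[290:420,170:280],None,fx=4.5,fy=4.5,interpolation=cv2.INTER_CUBIC))
# project expected wheel circle
seat=np.array([525.8,-292.1,245]); M=R.from_euler('z',-.255).as_matrix()
ctr=seat+[0,0,-62]; a=np.linspace(0,2*np.pi,13)
q=proj(c,(np.c_[0*a,90*np.sin(a),90*np.cos(a)])@M.T+ctr)
for u,v in q: cv2.circle(s,(int(round(u)),int(round(v))),1,(0,0,255),-1)
cv2.imwrite('pics/s9d.png',cv2.resize(s[290:420,170:280],None,fx=4.5,fy=4.5,interpolation=cv2.INTER_NEAREST))
E
```

```text
386 15.14
0 1.0635294117647058
```

View pics/s9d.png

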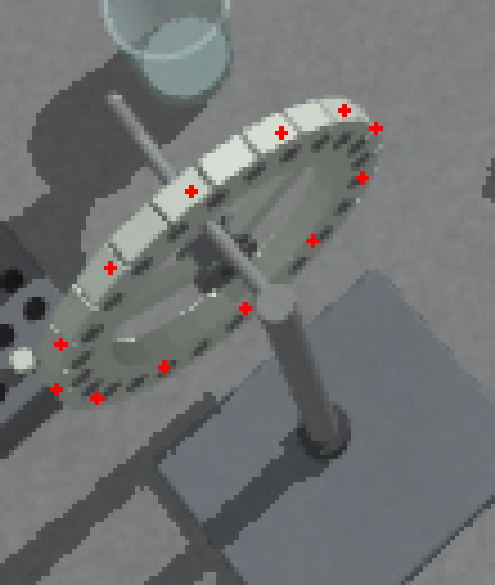

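```bash
python3 -c "
from rig import job,status
print(status.sense()['clock'],job.sign_off())"
```

```text
the job is handed in; nothing more can be done
20.9333 None
```

I hung the wheel on the J-hook and pushed the eared plate home in the grey bracket, then handed the job in at about 21 s of the 67 s allowed.

**Wheel:** It hangs by its rim. In the last scene picture its outline matches the circle projected for a wheel hanging 62 mm below hook_seat. Two pictures taken moments apart showed no movement.

**Plate:**
- **Height:** It went past the clips and stopped against about 19 N. A final press from above with shut fingers met it at about 150 mm, which puts its lower edge at about 20 mm, as required.
- **Position:** In the last wrist picture its upper edge lies about 1.2 mm to the −x side of the bracket's middle, about 2 mm off in y, and aligned to about 0.2 degrees.

**Other things on the bench:** The ring, the plate without ears and the rest look unmoved in the final pictures. The beaker and tube block were partly hidden by the arm in the top view but stood in place in the scene view. The gripper ended clear of everything.

**Checks that disagreed:**
- One picture fit put the plate's top at 164 mm, with a y offset of 5 mm. I had taken the end of the ear for the plate's corner, so I dropped that fit in favour of the touch measurement and the near-edge reading.
- A whole-frame comparison of the wheel area against an earlier picture also differed. I put that down to the arm's shadow moving; I did not check it further.

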